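# Fetch a column from the drawer behind the reagents

### The job

I need the longer of the two steel separation columns out of the little clear drawer unit, but a bottle, a dropper bottle and a volumetric flask stand in the way of its drawer. Park all three standing on the empty grey spill tray, open the drawer, take out the long column and lay it centred in the two V saddles of the column rest, leaving the short column where it lies in the drawer. Then shut the drawer fully and put each of the three back upright on the very spot where it stood.

Things in the scene. Friction and masses are not known exactly. Their poses are not given: they have to be found in the camera images.
- bottle: Squat clear glass 100 ml screw-cap bottle with a blue cap, 57 mm across and 101 mm tall; stands in front of the drawer unit. Straight body 56 mm across up to 59 mm height, blue cap about 37 mm across from 79 to 101 mm; can be gripped by either. About 0.15 kg. Its origin is the centre of its underside, its z axis points up. It must end where it started.
- dropper: Slim amber dropper bottle with a black rubber top, 105 mm tall; stands in front of the drawer unit. Body 31 mm across up to 68 mm height (grip there), the top above it is narrower. About 0.07 kg. Its origin is the centre of its underside, its z axis points up. It must end where it started.
- flask: Clear glass volumetric flask with a blue stopper, 146 mm tall; stands in front of the drawer unit. Round bulb 47 mm across up to 38 mm height, above it a straight neck 14.5 mm across up to 135 mm (grip the neck). About 0.07 kg. Its origin is the centre of its underside, its z axis points up. It must end where it started.
- long_column: The longer steel column, 174 mm long; lies across the closed drawer, seen through its clear top, in the front or the rear half of the drawer. A 9.6 mm round tube with a 16 mm hexagon, 21 mm long, at each end (63 to 84 mm from the middle). Origin at the middle of its length on its underside, y axis along the column, tube axis 7.5 mm above the origin. About 0.11 kg. Grip the tube at its middle.
- short_column: The shorter steel column, 124 mm long, otherwise like the long one and with the same kind of frame; lies in the other half of the same drawer, about 47 mm from the long one. To be left in the drawer.
- unit: Clear acrylic drawer unit, 133 mm deep (x), 250 wide (y), 62 high, fixed to the worktop, with one white drawer. Origin at the centre of its underside, x points from front to back. Drawer inside: 231 mm wide, 119 mm front to back, walls up to 46 mm above the worktop, liner under the columns 14 mm above it. With the drawer fully open both columns lie clear of the roof, about 35 mm from any wall.
- drawer (a joint): Slide of the white drawer in the clear unit. 0 = shut, 0.117 m = fully open against its stop. It slides easily (about 1 N) and stays where it is left. The drawer front, 240 mm wide, comes out over the strip of worktop in front of the unit.
- drawer_knob (a point): The aluminium knob in the middle of the drawer front: a round knob 24 mm across and 17 mm long on a horizontal axis 35 mm above the worktop; this point is the knob's middle, 25 mm in front of the drawer front. Moves with the drawer. The drawer opens along this point's -x and shuts along +x; y runs along the drawer front, z up. Pinch it from above across y.
- tray: Grey, shallow, empty plastic spill tray, 145 mm (its x) by 235 mm (its y), rim 12 mm high and 3 mm thick, floor 3 mm thick, fixed to the worktop, to the left or right of the drawer unit. Origin at the centre of its underside.
- cradle: Column rest on the other side of the drawer unit: an aluminium base plate 60 mm (its x) by 130 mm (its y), 8 mm thick, with two black V saddles 45 mm either side of its middle along y, each 12 mm thick, 30 mm wide and 41 mm high. V mouths about 24 mm wide; a column lies in them along y with its tube axis 36 mm above the worktop and its middle over the rest's middle. Fixed to the worktop. Origin at the centre of its underside.
Things that resemble listed ones, but are neither listed nor needed, are in the scene too. Leave any yellow look-alike of the flask alone.

How it is judged (in metres and radians):
On the way, in this order (a step that is already met when the one before it is completed fails the run):
1. bottle, dropper bottle and flask all stand upright on the spill tray (x of bottle in the frame of tray between -0.06 and 0.06 m and y of bottle in the frame of tray between -0.105 and 0.105 m and z of each of bottle, dropper, flask in the frame of tray below 0.008 m and angle between each of bottle, dropper, flask's own z axis and vertical below 0.12 rad and linear speed of each of bottle, dropper, flask below 0.03 m/s and x of dropper in the frame of tray between -0.06 and 0.06 m and y of dropper in the frame of tray between -0.105 and 0.105 m and x of flask in the frame of tray between -0.06 and 0.06 m and y of flask in the frame of tray between -0.105 and 0.105 m), for 0.2 s.
2. the long column lies in the saddles of the column rest (x of long_column in the frame of cradle between -0.013 and 0.013 m and y of long_column in the frame of cradle between -0.015 and 0.015 m and z of long_column in the frame of cradle between 0.025 and 0.047 m and angle between the y axis of long_column and the y axis of cradle, either way round below 0.1 rad and linear speed of long_column below 0.03 m/s), for 0.2 s.
At the end, for the whole second after the job is handed in: Bottle, dropper bottle and flask each stand upright and at rest within 15 mm of where they stood at the start; the long column lies at rest in both V saddles, along the rest and within 15 mm of its middle; the drawer is shut to within 6 mm; the short column lies in it within 30 mm of where it was (all of step 2 and distance of each of bottle, dropper, flask from where it was at the start of the episode below 0.015 m and angle between each of bottle, dropper, flask's own z axis and vertical below 0.1 rad and linear speed of each of bottle, dropper, flask below 0.02 m/s and value of joint drawer below 0.006 m and distance of short_column from where it was at the start of the episode below 0.03 m); the robot touches nothing.
It fails at once if the bottle, the dropper bottle or the flask is knocked over (angle between any of bottle, dropper, flask's own z axis and vertical above 0.6 rad).
It also fails if it takes over 147 s, if anything falls off the work surface, if the arm or the gripper's body presses on something with over 40 N, if the wrist force passes 120 N, or if a joint passes its speed limit or range.

### The arm

A 6-joint arm with a two-finger parallel gripper is mounted at the origin on a cart in front of the work surface, level with it; the furniture and walls round the work are solid. World frame = base frame: x ahead of the robot, y to its left, z up, the work surface at z = 0. Lengths are in m, angles in degrees, forces in N, time in s.
With the tool pointing down it reaches from about 0.35 to 0.875 m from the base axis. Payload 4.2 kg.
Tool frame: the origin (TCP) lies midway between the tips of the shut fingers; the grasp point (between the pads) lies r.grasp_offset behind it (r.grasp_offset is the distance from the TCP to the grasp point, in m); z points along the fingers, y is the direction in which the jaws open and shut (so a half turn about z gives the same grasp; the last joint's range is limited). The gripper opens to 87 mm and grips with 3 to 60 N. Pads are 19 mm wide; open, the fingers measure 117 mm over their backs; the gripper's body (75 mm by 190 mm) begins 51 mm behind the grasp point.
Start: joints at [90.333, 22.042, 0.453, 0, -68.411, -14.817], TCP at [0.156, 0.605, 0.223] pointing down, gripper open.
Joint ranges: [-179.83, 179.83], [-69.29, 118.12], [-61.27, 80.66], [-181.25, 117.63], [-171.15, -9.14], [-177.46, 177.46]. Speed limits (degrees/s): [159.86, 159.86, 180, 180, 180, 180].

### API

Orientations are given as a 3x3 rotation matrix whose columns are the frame's x, y, z axes.
In Python, from station import sense, optics, r gives the robot as it stands. The module is installed in compiled form; this text tells all that it offers.
- The arm moves only by the tool servo_tool, never from a script. Its argument "deltas" is a list of rows, each an object with "slide": the shift along the tool's x, y, z in units of 25 mm (1.0 is 25 mm), a list of three; "spin": the turn about the tool's z in units of 8 degrees (1.0 is 8 degrees). A call has 1 to 10 rows; each row shifts and turns the pose as measured when the row begins, along the tool's axes as they then stand; what a row does not reach is not made up. A row lasts 1/10 s, in which the tool goes at most 50 mm and 8.59 degrees, less where a joint would pass 70% of its speed; a pose out of reach is approached as far as the arm can. A call is refused whole if a number of a shift passes 1 or a number of a turn 1, either way. A call with a gripper value outside its range is refused whole. "gripper" is the closure in counts, from 0 (fully open) to 255 (shut), set as the call begins (left out, the last holds). The fingers move at their own pace and stop on an object; the grip force is fixed at half the most. Time passes only in rows, so rows that do not move let the fingers close. It gives the time, the measured TCP pose, the force and the opening at its end, in the units of the state.
- sense(): the state, without advancing time (a new reading comes with each control period).
- optics.capture(name): name is "scene" or "top" or "wrist"; returns a dict with "frame" (400x640x3 uint8, red, green, blue), "camera_matrix" (3x3 intrinsics, pixels), "eye" and "rotation" of the camera in the world. Camera axes: x right, y down, z forward; pixel columns grow to the right and rows downward; lengths in m; the calibration is good to about 2 mm. A picture is of the moment at which its call begins. There is no depth.
- r.finish_job(): hands the job in, once; it reports no verdict.
The state is a dict: "time_s": time; "joints": joint angles; "joint_velocities": joint speeds; "effort": joint torques, N m; "tcp_pos": TCP position; "ee_rot": TCP orientation; "wrist_force": force on the tool from outside, world axes, zero at the start; "moment": the same for the moment, N m; "gripper_width": opening from 0.0 (shut) to 1.0 (fully open).
Only numpy, scipy, OpenCV 4.12 (cv2) and the standard library are available. Lean on these libraries where they do the work, as an engineer would, in place of code of your own. Each camera call takes 0.05 s, during which the arm holds its last target.

## Working session

There is one attempt and no reset: what is moved stays moved. The work goes in short steps, Python scripts to look and compute and a tool call to move; the robot and the scene stay as the last step left them, time stands still between calls to the robot, and variables do not carry over. Pictures are saved under pics/ and viewed, and the job is handed in when it is done.

Besides the shell and the picture viewer there is one more tool, called in YAML: its name, and indented under it one key for each argument. servo_tool: Moves the arm, as the interface text tells. Its arguments: {"type":"object","properties":{"deltas":{"type":"array"},"gripper":{"type":"number"}},"required":["deltas"]}

```bash
mkdir -p pics; python3 - <<'E'
from station import sense, optics, r
import cv2, numpy as np
s=sense(); print(s, r.grasp_offset)
for n in ["scene","top","wrist"]:
    c=optics.capture(n); cv2.imwrite(f"pics/{n}0.png",c["frame"][:,:,::-1]); np.savez(f"{n}0.npz",**c)
    print(n,np.round(c["camera_matrix"],1).tolist(),np.round(c["eye"],4),np.round(c["rotation"],4).tolist())
E
```

```text
{'time_s': 0.0, 'joints': array([ 9.03319769e+01,  2.20914260e+01,  3.80627401e-01, -3.03832953e-02,
       -6.84104623e+01, -1.48155696e+01]), 'joint_velocities': array([ 0.01124813, -0.03140316,  0.04404863,  0.01817931,  0.08215521,
       -0.04435339]), 'effort': array([-2.94419642e-04, -3.90667677e+01,  1.87403870e+01,  4.22014430e+00,
        1.09427754e-02, -1.95972279e-04]), 'tcp_pos': array([0.15614861, 0.60456443, 0.22145477]), 'ee_rot': array([[ 9.68170366e-01, -2.50291652e-01, -4.80814890e-04],
       [-2.50292106e-01, -9.68168049e-01, -2.11917282e-03],
       [ 6.49016509e-05,  2.17206449e-03, -9.99997639e-01]]), 'wrist_force': array([-0.0564908 , -0.41390327,  0.17435166]), 'moment': array([0.03766612, 0.03574652, 0.05214892]), 'gripper_width': 1.0033966791576916} 0.0187
scene [[420.9, 0.0, 322.0], [0.0, 420.9, 204.6], [0.0, 0.0, 1.0]] [-0.2868 -0.6836  0.7747] [[0.608, -0.4463, 0.6566], [-0.7938, -0.3531, 0.4951], [0.0109, -0.8223, -0.569]]
top [[387.1, 0.0, 322.5], [0.0, 387.1, 202.8], [0.0, 0.0, 1.0]] [ 0.4713 -0.0455  1.3441] [[-0.0167, -0.9966, 0.0809], [-0.9999, 0.017, 0.003], [-0.0044, -0.0809, -0.9967]]
wrist [[307.9, 0.0, 321.3], [0.0, 307.9, 198.4], [0.0, 0.0, 1.0]] [0.2375 0.5844 0.3841] [[-0.2491, -0.9227, -0.2943], [-0.9685, 0.238, 0.0736], [0.0022, 0.3033, -0.9529]]
```

View pics/scene0.png

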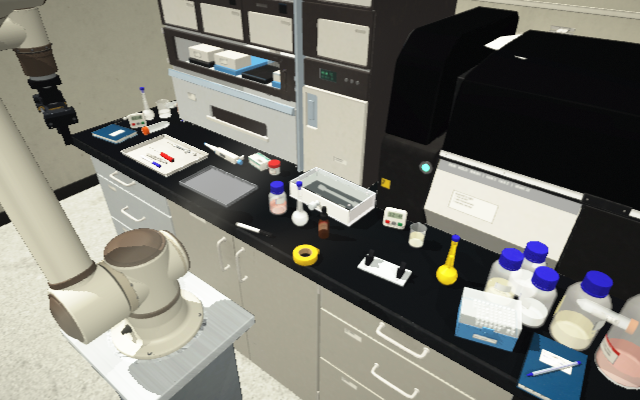

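View pics/top0.png

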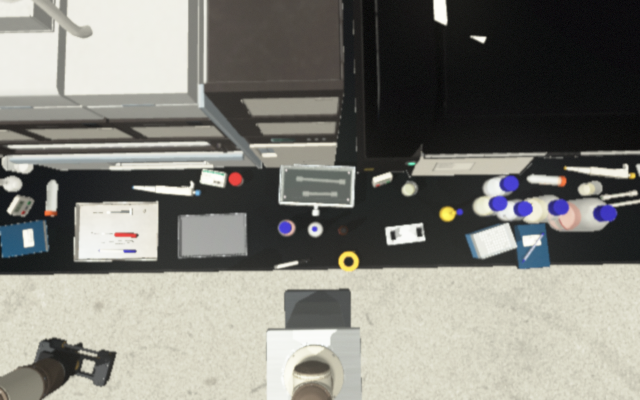

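View pics/wrist0.png

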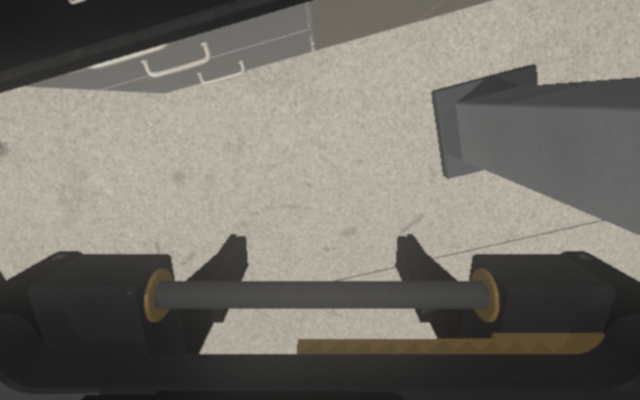

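```bash
python3 - <<'E'
import cv2
t=cv2.imread("pics/top0.png"); s=cv2.imread("pics/scene0.png")
a=t[155:275,170:440]; cv2.imwrite("pics/topc.png",cv2.resize(a,None,fx=2.9,fy=2.9,interpolation=cv2.INTER_CUBIC))
a=s[130:290,170:430]; cv2.imwrite("pics/scenec.png",cv2.resize(a,None,fx=3,fy=3,interpolation=cv2.INTER_CUBIC))
E
```

```text
(no output)
```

View pics/topc.png

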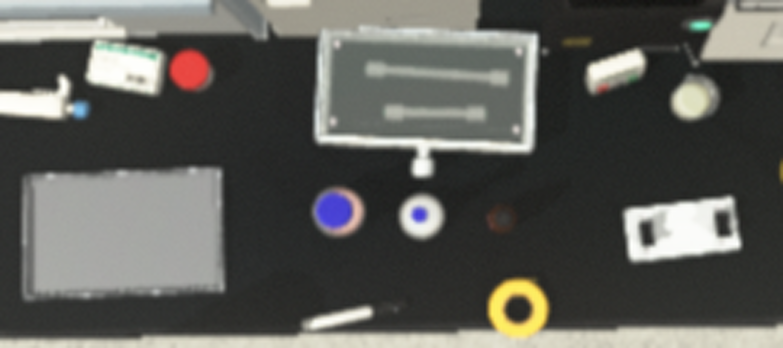

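View pics/scenec.png

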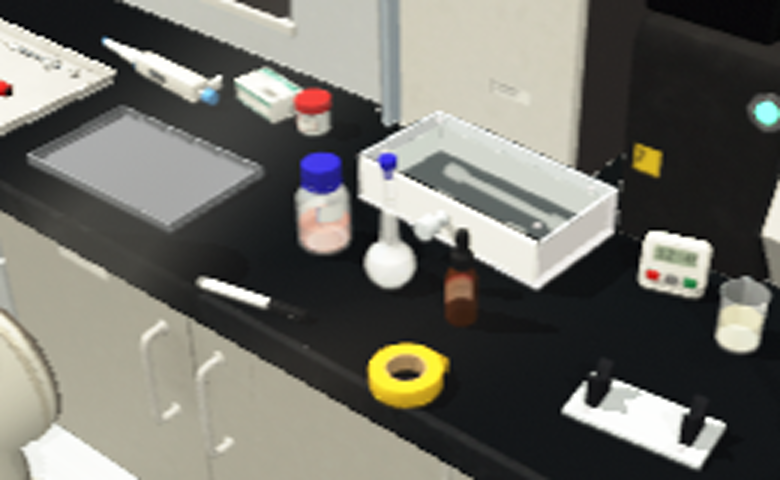

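```bash
cat > h.py <<'E'
import numpy as np, cv2
def load(f): return dict(np.load(f))
def ray(c,uv):
    K=c["camera_matrix"]; d=np.linalg.inv(K)@[uv[0],uv[1],1.]; return c["rotation"]@d
def onz(c,uv,z):
    d=ray(c,uv); e=c["eye"]; return e+d*(z-e[2])/d[2]
def two(c1,u1,c2,u2):
    d1=ray(c1,u1);d2=ray(c2,u2);e1=c1["eye"];e2=c2["eye"]
    A=np.stack([d1,-d2],1); t=np.linalg.lstsq(A,e2-e1,rcond=None)[0]
    p,q=e1+d1*t[0],e2+d2*t[1]; return (p+q)/2,np.linalg.norm(p-q)
def proj(c,p):
    q=c["rotation"].T@(np.asarray(p,float)-c["eye"]); q=c["camera_matrix"]@q; return q[:2]/q[2]
def blobs(m,x0,y0,x1,y1,amin=4):
    mm=np.zeros(m.shape,np.uint8); mm[y0:y1,x0:x1]=m[y0:y1,x0:x1]
    n,l,st,ce=cv2.connectedComponentsWithStats(mm)
    return [(st[i][:5].tolist(),ce[i].round(1).tolist()) for i in range(1,n) if st[i][4]>=amin]
E
python3 - <<'E'
from h import *
T=load("top0.npz");S=load("scene0.npz")
for nm,c,box in (("top",T,(170,155,440,275)),("scene",S,(170,130,430,300))):
    f=c["frame"].astype(int); h=cv2.cvtColor(c["frame"],cv2.COLOR_RGB2HSV).astype(int)
    R,G,B=f[...,0],f[...,1],f[...,2]
    print(nm,"blue",blobs((B>R+60)&(B>G+60),*box))
    print(nm,"amber",blobs((R>G+25)&(R>B+25)&(R<150)&(R>45),*box))
    print(nm,"white",blobs((f.min(2)>170),*box,amin=15))
    print(nm,"grey",blobs((f.min(2)>95)&(f.max(2)<190)&(f.max(2)-f.min(2)<25),*box,amin=60))
E
```

```text
top blue [([279, 222, 12, 12, 113], [284.5, 227.2]), ([312, 227, 5, 5, 22], [314.0, 228.7])]
top amber [([228, 171, 15, 16, 48], [234.7, 178.4]), ([376, 185, 4, 2, 5], [377.6, 185.6])]
top white [([170, 155, 72, 3, 197], [203.0, 155.9]), ([262, 155, 15, 3, 36], [268.6, 155.8]), ([413, 158, 27, 17, 312], [427.2, 167.0]), ([170, 161, 43, 8, 266], [190.0, 164.7]), ([279, 164, 76, 52, 669], [317.4, 186.0]), ([200, 169, 25, 18, 304], [212.1, 178.1]), ([373, 173, 19, 12, 109], [381.5, 177.5]), ([170, 181, 24, 14, 181], [181.7, 189.9]), ([403, 185, 10, 10, 87], [407.4, 189.5]), ([309, 223, 13, 13, 109], [315.1, 229.3]), ([386, 223, 39, 22, 550], [403.9, 234.0]), ([276, 261, 22, 7, 67], [286.6, 264.2]), ([170, 268, 270, 7, 1089], [330.4, 272.2])]
top grey [([170, 155, 186, 61, 4241], [294.4, 176.5]), ([412, 155, 28, 21, 170], [426.0, 163.6]), ([372, 172, 21, 15, 81], [382.0, 179.4]), ([401, 181, 17, 15, 77], [409.9, 187.5]), ([177, 212, 71, 47, 2944], [212.0, 235.0]), ([404, 222, 22, 21, 92], [418.8, 231.1]), ([170, 260, 171, 13, 367], [258.8, 269.5]), ([357, 266, 83, 4, 159], [398.0, 267.8]
[... 782 characters left out ...]
, 227.0]), ([409, 231, 16, 16, 187], [416.4, 238.5]), ([170, 235, 15, 33, 250], [174.3, 252.3]), ([217, 236, 9, 10, 31], [220.4, 240.1]), ([236, 247, 9, 10, 30], [239.6, 250.8]), ([358, 257, 54, 29, 666], [384.5, 270.2]), ([224, 264, 6, 6, 19], [226.6, 266.6]), ([177, 271, 54, 29, 832], [197.8, 288.8]), ([242, 275, 6, 6, 19], [244.6, 277.6])]
scene grey [([295, 130, 9, 42, 334], [299.5, 149.8]), ([359, 130, 7, 57, 153], [362.3, 157.0]), ([170, 153, 39, 22, 112], [188.5, 164.5]), ([179, 166, 78, 41, 1675], [218.8, 185.5]), ([301, 180, 61, 32, 477], [332.5, 194.2]), ([170, 200, 176, 100, 7311], [235.5, 264.7]), ([424, 208, 6, 18, 60], [427.3, 216.0]), ([410, 222, 17, 16, 141], [417.8, 227.6])]
```

```bash
python3 - <<'E'
from h import *
T=load("top0.npz");S=load("scene0.npz")
P=lambda n,x:print(n,np.round(x,4))
P("bottle cap",onz(T,(284.5,227.2),.100)); print(two(T,(284.5,227.2),S,(276.6,187)), onz(S,(276.6,187),.092))
P("flask stop",onz(T,(314,228.7),.142)); P("flask bulb",onz(T,(315.1,229.3),.024));print(two(T,(314,228.7),S,(298.8,183.3)))
# dropper: dark on dark; enhance
f=T["frame"][215:245,330:355].astype(int); print(f.sum(2))
P("dropper scene",onz(S,(322.5,227.5),.03))
def quad(c,m,box):
    x0,y0,x1,y1=box; mm=np.zeros(m.shape,np.uint8); mm[y0:y1,x0:x1]=m[y0:y1,x0:x1]
    cs,_=cv2.findContours(mm,cv2.RETR_EXTERNAL,cv2.CHAIN_APPROX_NONE); k=max(cs,key=cv2.contourArea)
    return k[:,0].astype(float)
h=T["frame"].astype(int)
m=((h.min(2)>95)&(h.max(2)-h.min(2)<25))
for n,box,z in (("tray",(173,205,252,262),.010),("cradle",(380,218,430,248),.008)):
    k=quad(T,m,box); w=np.array([onz(T,p,z)[:2] for p in k]).astype(np.float32)
    print(n,cv2.minAreaRect(w))
k=quad(S,((S["frame"].astype(int).min(2)>170)),(350,250,415,290)); w=np.array([onz(S,p,.008)[:2] for p in k]).astype(np.float32); print("cradle S",cv2.minAreaRect(w))
m=(h.min(2)>140); k=quad(T,m,(276,160,358,208)); w=np.array([onz(T,p,.062)[:2] for p in k]).astype(np.float32); print("unit",cv2.minAreaRect(w))
E
```

```text
bottle cap [0.4958 0.0816 0.1   ]
(array([0.49651033, 0.08247267, 0.08605678]), np.float64(0.0014043308549775795)) [0.49016585 0.07529729 0.092     ]
flask stop [ 0.4888 -0.0141  0.142 ]
flask bulb [ 0.4884 -0.0148  0.024 ]
(array([ 0.48897641, -0.01430348,  0.14027204]), np.float64(0.0005701613475048634))
[[116 119 112 106 113 109 113 103 104 107 100 102  94 101  99 100 100 105
  111 105 112 112 113 115 113]
 [113 114 109 112 110 109 100 107  98 106  97 101 100 108 106 105 104 112
  112 115 112 115 112 114 112]
 [110 112 108 106 110 106 103 110 101  96 104 103 107 111 107 115 114 114
  108 117 116 120 114 116 110]
 [107 102 103 102 103 101 100  98 105 105 111 107 106 111 112 105 114 112
  109 114 116 117 114 116 114]
 [105 101  97  99 105 105 102  97 109 113 109 115 120 110 117 111 116 113
  112 115 114 114 116 111 114]
 [100 104 105 100  94 100 105 105 110 107 112 114 114 117 114 113 118 114
  117 116 114 113 105 110 109]
 [ 94  95  98  96  97  98 110 104 112 113 114 115 112 115 115 117 115 120
  110 114 108 103 100 104 100]
 [ 99  99 103 103 100 108 109 107 113 115 115 117 118 116
[... 2156 characters left out ...]
2 125 129 123 120 124 122 120 119 126 119 120 122 124 122 121 122
  119 124 123 121 123 119 124]
 [127 122 124 124 122 122 125 125 117 120 122 120 128 123 128 128 127 126
  123 123 123 123 122 124 127]]
dropper scene [ 0.4814 -0.1072  0.03  ]
tray ((0.47598665952682495, 0.34128308296203613), (0.1499813348054886, 0.2394472062587738), 1.4236361980438232)
cradle ((0.46880435943603516, -0.32194334268569946), (0.06614350527524948, 0.13561180233955383), 5.863759994506836)
cradle S ((0.46362048387527466, -0.32418397068977356), (0.06434731930494308, 0.1292087882757187), 5.8022379875183105)
unit ((0.6407593488693237, -0.01731780171394348), (0.26146581768989563, 0.1579963117837906), 88.99447631835938)
```

servo_tool:
  deltas:
    - {"slide": [0.6, 0.6, -0.3], "spin": 0}
    - {"slide": [0.8, 0.9, -0.3], "spin": 0}
    - {"slide": [0.8, 0.9, -0.3], "spin": 0}
    - {"slide": [0.8, 0.9, -0.3], "spin": 0}
    - {"slide": [0.8, 0.9, -0.3], "spin": 0}
    - {"slide": [0.8, 0.9, -0.3], "spin": 0}
    - {"slide": [0.8, 0.9, -0.3], "spin": 0}
    - {"slide": [0.8, 0.9, -0.3], "spin": 0}
    - {"slide": [0.8, 0.9, -0.3], "spin": 0}
    - {"slide": [0.8, 0.9, -0.3], "spin": 0}

```text
time_s: 1.15
tcp_pos: [0.2948, 0.329, 0.2989]
ee_rot: [[0.969, -0.248, -0.001], [-0.248, -0.969, -0.009], [0.001, 0.009, -1.0]]
wrist_force: [1.1, -0.1, 1.4]
gripper_width: 1.0
```

servo_tool:
  deltas:
    - {"slide": [0.9, 1, 0], "spin": 0}
    - {"slide": [0.9, 1, 0], "spin": 0}
    - {"slide": [0.9, 1, 0], "spin": 0}
    - {"slide": [0.9, 1, 0], "spin": 0}
    - {"slide": [0.9, 1, 0], "spin": 0}
    - {"slide": [0.9, 1, 0], "spin": 0}
    - {"slide": [0.9, 1, 0], "spin": 0}
    - {"slide": [0.9, 1, 0], "spin": 0}
    - {"slide": [0.9, 1, 0], "spin": 0}
    - {"slide": [0.4, 0.4, 0], "spin": 0}

```text
time_s: 2.15
tcp_pos: [0.4421, 0.0266, 0.3049]
ee_rot: [[0.968, -0.251, 0.004], [-0.251, -0.968, -0.002], [0.005, 0.001, -1.0]]
wrist_force: [-0.2, 0.2, 0.2]
gripper_width: 1.001
```

```bash
cat >> h.py <<'E'
def snap(name,tag,crop=None,f=1):
    from station import optics
    c=optics.capture(name); np.savez(f"{tag}.npz",**c); im=c["frame"][:,:,::-1]
    if crop: x0,y0,x1,y1=crop; im=im[y0:y1,x0:x1]
    if f!=1: im=cv2.resize(im,None,fx=f,fy=f,interpolation=cv2.INTER_CUBIC)
    cv2.imwrite(f"pics/{tag}.png",im); return c
E
python3 - <<'E'
from h import *
from station import sense
s=sense();print(s["joints"].round(1),s["tcp_pos"].round(4))
snap("wrist","w1")
E
```

```text
[ 24.8   0.6 -15.2   0.2 -74.1  50.7] [0.4421 0.0266 0.3049]
```

View pics/w1.png

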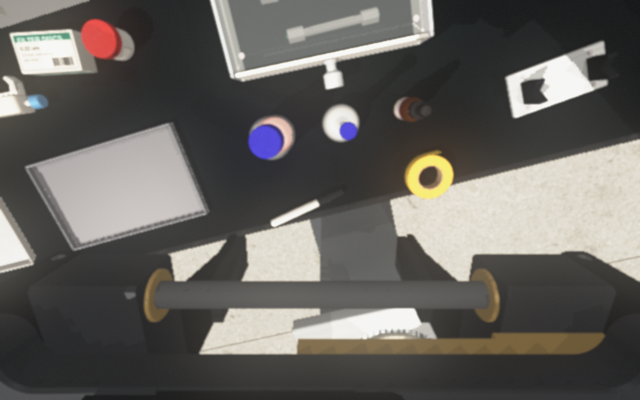

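```bash
python3 - <<'E'
from h import *
c=load("w1.npz"); f=c["frame"].astype(int); R,G,B=f[...,0],f[...,1],f[...,2]
print("blue",blobs((B>R+50)&(B>G+50),240,90,370,170,10))
print("amber",blobs((R>G+18)&(R>B+18),390,85,435,130,5))
print("white bulb",blobs((f.min(2)>110),318,98,362,150,30))
print("knob",blobs((f.min(2)>150),322,62,346,92,30))
m=((f.min(2)>85)&(f.max(2)-f.min(2)<30))
def rect(m,box,z):
    x0,y0,x1,y1=box; mm=np.zeros(m.shape,np.uint8); mm[y0:y1,x0:x1]=m[y0:y1,x0:x1]
    cs,_=cv2.findContours(mm,cv2.RETR_EXTERNAL,cv2.CHAIN_APPROX_NONE); k=max(cs,key=cv2.contourArea)[:,0]
    w=np.array([onz(c,p,z)[:2] for p in k]).astype(np.float32); return cv2.minAreaRect(w)
print("tray",rect(m,(15,115,215,255),.011)); print("cradle",rect((f.min(2)>120),(500,35,615,122),.008))
im=c["frame"][40:160,230:450,::-1]; cv2.imwrite("pics/w1c.png",cv2.resize(im,None,fx=3.6,fy=3.6,interpolation=cv2.INTER_CUBIC))
E
```

```text
blue [([340, 122, 17, 18, 248], [347.9, 130.7]), ([248, 125, 35, 35, 935], [264.9, 141.6])]
amber [([398, 98, 20, 24, 261], [405.7, 109.4])]
white bulb [([323, 104, 36, 38, 852], [338.5, 120.7])]
knob [([322, 62, 21, 27, 386], [332.0, 76.0])]
tray ((0.47454723715782166, 0.3405914008617401), (0.1479250192642212, 0.24218249320983887), 1.3156232833862305)
cradle ((0.4679957628250122, -0.3195963501930237), (0.06205345690250397, 0.13327273726463318), 5.840298175811768)
```

View pics/w1c.png

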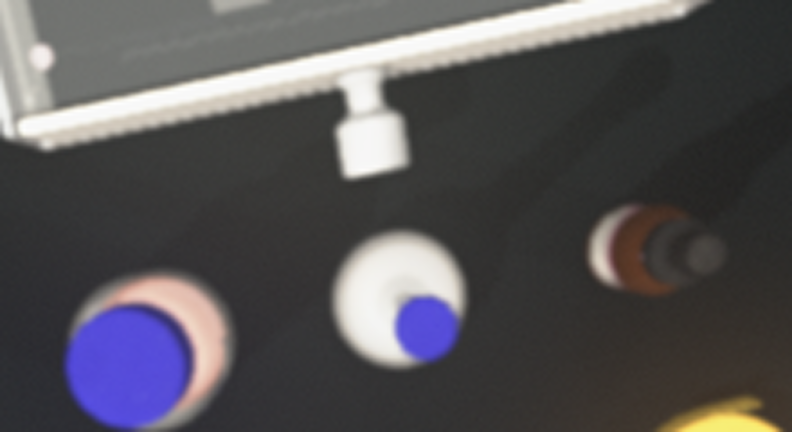

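```bash
python3 - <<'E'
from h import *
c=load("w1.npz");T=load("top0.npz")
for n,uv,z in (("cap",(265.3,141.8),.101),("stopper",(348.5,130.9),.145),("bulb",(341.1,123.1),.022),("droptip",(425.6,110.6),.104),("dropbody",(407.8,109.4),.05),("knob",(333.3,79.7),.042)):
    print(n,onz(c,uv,z)[:2].round(4))
print(two(c,(348.5,130.9),T,(314,228.7)),two(c,(265.3,141.8),T,(284.5,227.2)))
print("drop T",onz(T,(341.7,231),.06).round(4))
E
```

```text
cap [0.4956 0.0811]
stopper [ 0.4881 -0.0141]
bulb [ 0.488  -0.0142]
droptip [ 0.4839 -0.1067]
dropbody [ 0.4854 -0.1012]
knob [ 0.5453 -0.0161]
(array([ 0.48853799, -0.01408015,  0.14768001]), np.float64(0.0004942819503983614)) (array([0.49564307, 0.08147567, 0.09978227]), np.float64(0.0003509955189402894))
drop T [ 0.4808 -0.1035  0.06  ]
```

servo_tool:
  deltas:
    - {"slide": [0, 0, 0], "spin": 0.94}
    - {"slide": [0, 0, 0], "spin": 0.94}
    - {"slide": [0, 0, 0], "spin": 0.94}
    - {"slide": [0, 0, 0], "spin": 0.94}
    - {"slide": [0, 0, 0], "spin": 0.94}
    - {"slide": [0, 0, 0], "spin": 0.94}
    - {"slide": [0, 0, 0], "spin": 0.94}
    - {"slide": [0, 0, 0], "spin": 0.94}
    - {"slide": [0, 0, 0], "spin": 0.94}
    - {"slide": [0, 0, 0], "spin": 0.94}

```text
time_s: 3.2
tcp_pos: [0.4346, 0.0211, 0.3056]
ee_rot: [[-0.055, -0.998, 0.003], [-0.998, 0.055, -0.002], [0.001, -0.003, -1.0]]
wrist_force: [-1.1, 0.8, 0.2]
gripper_width: 0.998
```

servo_tool:
  deltas:
    - {"slide": [0.4, -0.7, 0.6], "spin": -0.4}
    - {"slide": [0.4, -0.7, 1], "spin": 0}
    - {"slide": [0.4, -0.5, 1], "spin": 0}
    - {"slide": [0.2, -0.2, 1], "spin": 0}
    - {"slide": [0, 0, 0.8], "spin": 0}
    - {"slide": [0, 0, 0], "spin": 0}

```text
time_s: 3.8
tcp_pos: [0.4856, -0.0167, 0.1952]
ee_rot: [[0.0, -1.0, 0.008], [-1.0, -0.0, 0.001], [-0.001, -0.008, -1.0]]
wrist_force: [-0.7, 0.0, 0.4]
gripper_width: 0.998
```

```bash
cat >> h.py <<'E'
def go(x,y,z=None,psi=None):
    from station import sense
    s=sense(); p=s["tcp_pos"]; Rm=s["ee_rot"]; d=np.array([x,y,p[2] if z is None else z])-p
    print("t",round(s["time_s"],2),"tcp",p.round(4),"psi",round(np.degrees(np.arctan2(Rm[1,0],Rm[0,0])),2),"units",(Rm.T@d/.025).round(2),"w",round(s["gripper_width"],3),"F",s["wrist_force"].round(1))
    if psi is not None:
        a=(np.degrees(np.arctan2(Rm[1,0],Rm[0,0]))-psi+180)%360-180; print("spin",round(a/8,2))
E
python3 - <<'E'
from h import *
go(.488,-.0142,.086,-90)
snap("wrist","w2")
E
```

```text
t 3.8 tcp [ 0.4856 -0.0167  0.1952] psi -89.98 units [-0.1  -0.06  4.37] w 0.998 F [-0.7  0.   0.4]
spin 0.0
```

View pics/w2.png

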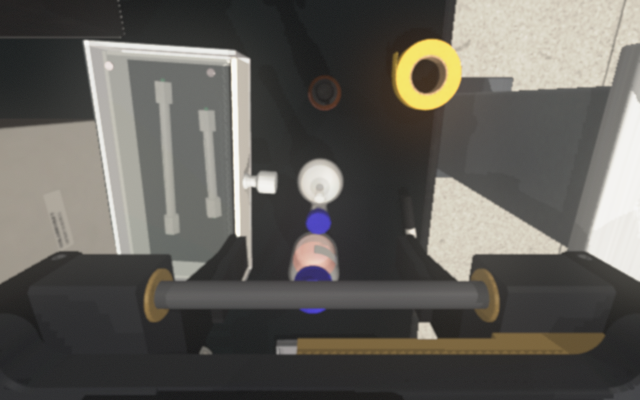

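```bash
python3 - <<'E'
from h import *
c=load("w2.npz"); f=c["frame"].astype(int); R,G,B=f[...,0],f[...,1],f[...,2]
print("blue",blobs((B>R+50)&(B>G+50),290,200,345,240,10))
im=c["frame"][30:120,280:370,::-1]; cv2.imwrite("pics/w2d.png",cv2.resize(im,None,fx=6,fy=6,interpolation=cv2.INTER_CUBIC))
im=c["frame"][30:290,80:290,::-1]; cv2.imwrite("pics/w2u.png",cv2.resize(im,None,fx=2.3,fy=2.3,interpolation=cv2.INTER_CUBIC))
print("stop",onz(c,(318,221.5),.145).round(4),"bulb",onz(c,(320.5,182),.025).round(4))
E
```

```text
blue [([306, 211, 25, 23, 465], [318.1, 222.1])]
stop [ 0.4884 -0.0143  0.145 ] bulb [ 0.4877 -0.0132  0.025 ]
```

View pics/w2d.png

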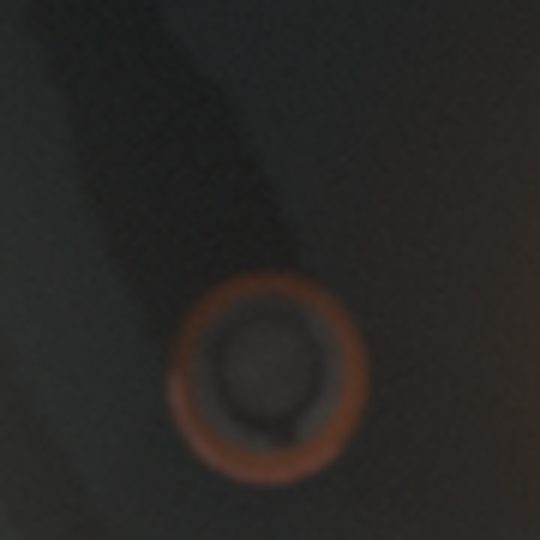

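View pics/w2u.png

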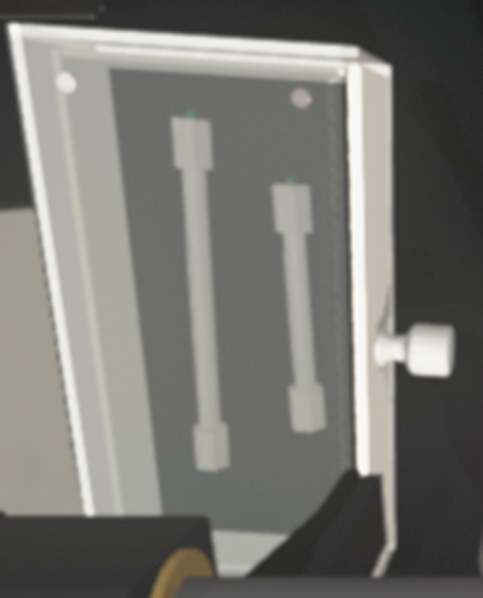

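```bash
python3 - <<'E'
from h import *
c=load("w2.npz")
print("drop",onz(c,(324.7,93.3),.055).round(4),onz(c,(324.7,90.8),.105).round(4))
q=lambda a,b:(80+a/2.3,30+b/2.3)
for n,a,b,z in (("long",q(191,120),q(211,468),.026),("short",q(291,185),q(308,431),.026),("front",q(361,65),q(369,472),.06)):
    A,B=onz(c,a,z),onz(c,b,z); d=B-A; print(n,A[:2].round(4),B[:2].round(4),((A+B)/2)[:2].round(4),"len",np.linalg.norm(d).round(4),"psi",np.degrees(np.arctan2(-d[0],d[1])).round(2))
print("knob",onz(c,q(430,350),.042).round(4))
go(.4883,-.0142,.086,-90)
E
```

```text
drop [ 0.4836 -0.1063  0.055 ] [ 0.4838 -0.1071  0.105 ]
long [ 0.6473 -0.1173] [0.663  0.0498] [ 0.6551 -0.0338] len 0.1678 psi -5.36
short [ 0.6062 -0.0898] [0.611  0.0292] [ 0.6086 -0.0303] len 0.1191 psi -2.29
front [ 0.5617 -0.1355] [0.572 0.036] [ 0.5668 -0.0497] len 0.1718 psi -3.46
knob [ 0.5443 -0.0173  0.042 ]
t 3.85 tcp [ 0.4867 -0.0166  0.1969] psi -89.94 units [-0.09 -0.02  4.43] w 0.999 F [ 0.8 -0.7  0.3]
spin 0.01
```

servo_tool:
  deltas:
    - {"slide": [-0.1, -0.04, 0.7], "spin": 0}
    - {"slide": [0, 0, 1], "spin": 0}
    - {"slide": [0, 0, 1], "spin": 0}
    - {"slide": [0, 0, 1], "spin": 0}
    - {"slide": [0, 0, 0.5], "spin": 0}
    - {"slide": [0, 0, 0], "spin": 0}

```text
time_s: 4.45
tcp_pos: [0.4957, -0.0116, 0.1003]
ee_rot: [[0.006, -0.999, 0.033], [-1.0, -0.006, 0.005], [-0.005, -0.033, -0.999]]
wrist_force: [-0.0, 0.2, 0.6]
gripper_width: 1.0
```

```bash
python3 - <<'E'
from h import *
go(.4883,-.0142,.086,-90)
E
```

```text
t 4.45 tcp [ 0.4957 -0.0116  0.1003] psi -89.66 units [0.1  0.31 0.56] w 1.0 F [-0.   0.2  0.6]
spin 0.04
```

servo_tool:
  deltas:
    - {"slide": [0, 0.15, 0.2], "spin": 0}
    - {"slide": [0, 0.15, 0.2], "spin": 0}
    - {"slide": [0, 0, 0.15], "spin": 0}
    - {"slide": [0, 0, 0], "spin": 0}

```text
time_s: 4.85
tcp_pos: [0.4907, -0.0106, 0.0902]
ee_rot: [[0.008, -0.999, 0.042], [-1.0, -0.007, 0.007], [-0.006, -0.042, -0.999]]
wrist_force: [0.0, 0.1, 0.6]
gripper_width: 1.0
```

```bash
python3 - <<'E'
from h import *
from station import sense
go(.4883,-.0142,.086,-90); s=sense(); print(s["ee_rot"].round(4).tolist(),s["joints"].round(2))
E
```

```text
t 4.85 tcp [ 0.4907 -0.0106  0.0902] psi -89.56 units [0.15 0.1  0.16] w 1.0 F [0.  0.1 0.6]
spin 0.06
[[0.0077, -0.9991, 0.0418], [-0.9999, -0.0074, 0.0067], [-0.0064, -0.0418, -0.9991]] [ 18.01  16.48 -30.24   0.57 -40.89 -18.  ]
```

servo_tool:
  deltas:
    - {"slide": [0.15, 0.1, 0.05], "spin": 0}
    - {"slide": [0, 0, 0], "spin": 0}

```text
time_s: 5.05
tcp_pos: [0.4885, -0.0145, 0.0893]
ee_rot: [[0.008, -0.999, 0.043], [-1.0, -0.008, 0.007], [-0.007, -0.043, -0.999]]
wrist_force: [-0.3, -0.6, 0.3]
gripper_width: 1.001
```

```bash
python3 - <<'E'
from h import *
from station import sense
go(.4883,-.0142,.086,-90); s=sense(); print(s["ee_rot"].round(4).tolist())
snap("wrist","w3")
E
```

```text
t 5.05 tcp [ 0.4885 -0.0145  0.0893] psi -89.54 units [-0.01  0.01  0.13] w 1.001 F [-0.3 -0.6  0.3]
spin 0.06
[[0.008, -0.999, 0.043], [-0.9999, -0.0077, 0.007], [-0.0067, -0.0431, -0.999]]
```

View pics/w3.png

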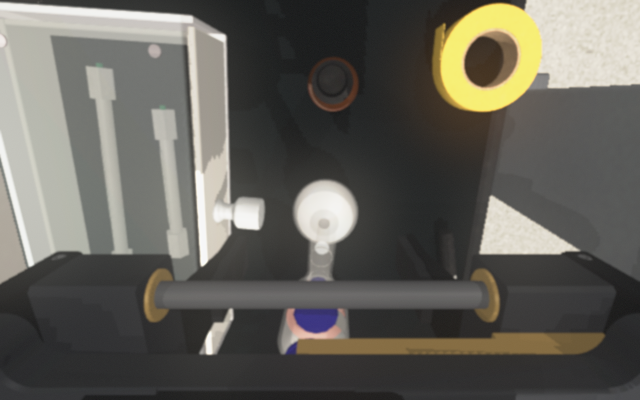

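servo_tool:
  deltas:
    - {"slide": [0, 0, 0], "spin": 0}
    - {"slide": [0, 0, 0], "spin": 0}
    - {"slide": [0, 0, 0], "spin": 0}
    - {"slide": [0, 0, 0], "spin": 0}
    - {"slide": [0, 0, 0], "spin": 0}
    - {"slide": [0, 0, 0], "spin": 0}
  gripper: 255

```text
time_s: 5.7
tcp_pos: [0.4895, -0.0143, 0.0898]
ee_rot: [[0.008, -0.999, 0.045], [-1.0, -0.008, 0.007], [-0.007, -0.045, -0.999]]
wrist_force: [-0.7, 0.7, 0.1]
gripper_width: 0.535
```

servo_tool:
  deltas:
    - {"slide": [0, 0, 0], "spin": 0}
    - {"slide": [0, 0, 0], "spin": 0}
    - {"slide": [0, 0, 0], "spin": 0}
    - {"slide": [0, 0, 0], "spin": 0}
    - {"slide": [0, 0, 0], "spin": 0}
    - {"slide": [0, 0, 0], "spin": 0}

```text
time_s: 6.3
tcp_pos: [0.4868, -0.0148, 0.0902]
ee_rot: [[0.008, -0.999, 0.038], [-1.0, -0.007, 0.006], [-0.005, -0.038, -0.999]]
wrist_force: [0.1, 0.9, 1.8]
gripper_width: 0.158
```

servo_tool:
  deltas:
    - {"slide": [0, 0, -0.4], "spin": 0}
    - {"slide": [0, 0, -0.8], "spin": 0}
    - {"slide": [0, 0, -1], "spin": 0}
    - {"slide": [0, 0, -1], "spin": 0}
    - {"slide": [0, 0, -1], "spin": 0}
    - {"slide": [0, 0, -0.8], "spin": 0}
    - {"slide": [0, 0, -0.3], "spin": 0}
    - {"slide": [-0.5, 0, -0.2], "spin": 0}
    - {"slide": [-1, 0, 0], "spin": 0}
    - {"slide": [-1, 0, 0], "spin": 0}

```text
time_s: 7.3
tcp_pos: [0.4798, 0.0472, 0.235]
ee_rot: [[0.002, -0.999, 0.038], [-1.0, -0.001, 0.006], [-0.006, -0.038, -0.999]]
wrist_force: [0.9, 0.2, -0.5]
gripper_width: 0.153
```

```bash
python3 - <<'E'
from h import *
from station import sense
go(.473,.411,None,-90); s=sense(); print(s["ee_rot"].round(4).tolist())
snap("wrist","w4")
E
```

```text
t 7.3 tcp [0.4798 0.0472 0.235 ] psi -89.91 units [-14.55   0.25   0.08] w 0.153 F [ 0.9  0.2 -0.5]
spin 0.01
[[0.0016, -0.9993, 0.0382], [-1.0, -0.0014, 0.006], [-0.0059, -0.0382, -0.9993]]
```

View pics/w4.png

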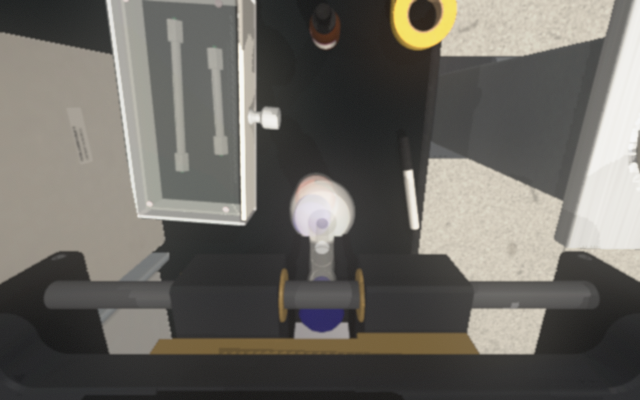

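servo_tool:
  deltas:
    - {"slide": [-1, 0, 0], "spin": 0}
    - {"slide": [-1, 0, 0], "spin": 0}
    - {"slide": [-1, 0, 0], "spin": 0}
    - {"slide": [-1, 0, 0], "spin": 0}
    - {"slide": [-1, 0.1, 0], "spin": 0}
    - {"slide": [-1, 0.1, 0], "spin": 0}
    - {"slide": [-1, 0.1, 0], "spin": 0}
    - {"slide": [-1, 0, 0], "spin": 0}
    - {"slide": [-1, 0, 0], "spin": 0}
    - {"slide": [-1, 0, 0], "spin": 0}

```text
time_s: 8.35
tcp_pos: [0.4639, 0.3121, 0.2258]
ee_rot: [[0.006, -1.0, 0.023], [-1.0, -0.006, -0.002], [0.002, -0.023, -1.0]]
wrist_force: [0.5, -0.5, -0.1]
gripper_width: 0.157
```

```bash
python3 - <<'E'
from h import *
from station import sense
go(.473,.411,None,-90); s=sense(); print(s["ee_rot"].round(4).tolist(),s["joints"].round(1))
E
```

```text
t 8.35 tcp [0.4639 0.3121 0.2258] psi -89.67 units [-3.95 -0.39  0.  ] w 0.157 F [ 0.5 -0.5 -0.1]
spin 0.04
[[0.0058, -0.9997, 0.0231], [-1.0, -0.0059, -0.0021], [0.0022, -0.0231, -0.9997]] [ 51.2  15.   -9.9   1.2 -64.4 -51.4]
```

servo_tool:
  deltas:
    - {"slide": [-1, -0.1, 0.3], "spin": 0}
    - {"slide": [-1, -0.1, 0.5], "spin": 0}
    - {"slide": [-1, -0.1, 0.5], "spin": 0}
    - {"slide": [-0.7, -0.1, 0.6], "spin": 0}
    - {"slide": [-0.1, 0, 0.6], "spin": 0}
    - {"slide": [0, 0, 0.5], "spin": 0}
    - {"slide": [0, 0, 0.4], "spin": 0}
    - {"slide": [0, 0, 0.4], "spin": 0}
    - {"slide": [0, 0, 0], "spin": 0}

```text
time_s: 9.25
tcp_pos: [0.4693, 0.4152, 0.1176]
ee_rot: [[0.012, -1.0, 0.015], [-1.0, -0.012, -0.011], [0.012, -0.014, -1.0]]
wrist_force: [0.1, -1.3, -1.2]
gripper_width: 0.157
```

```bash
python3 - <<'E'
from h import *
from station import sense
go(.473,.411,.095,-90); s=sense(); print(s["ee_rot"].round(4).tolist())
snap("wrist","w5")
E
```

```text
t 9.25 tcp [0.4693 0.4152 0.1176] psi -89.32 units [ 0.16 -0.13  0.91] w 0.157 F [ 0.1 -1.3 -1.2]
spin 0.09
[[0.0119, -0.9998, 0.0146], [-0.9999, -0.0121, -0.0115], [0.0117, -0.0144, -0.9998]]
```

View pics/w5.png

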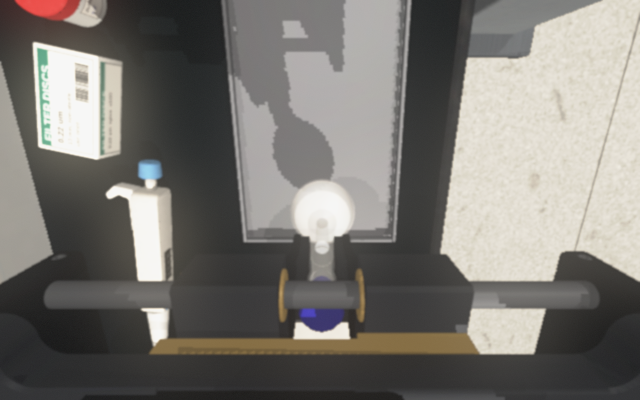

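servo_tool:
  deltas:
    - {"slide": [0.1, -0.1, 0.4], "spin": 0}
    - {"slide": [0.05, 0, 0.3], "spin": 0}
    - {"slide": [0, 0, 0.15], "spin": 0}
    - {"slide": [0, 0, 0], "spin": 0}

```text
time_s: 9.7
tcp_pos: [0.4742, 0.4114, 0.0981]
ee_rot: [[0.011, -1.0, 0.019], [-1.0, -0.011, -0.007], [0.007, -0.019, -1.0]]
wrist_force: [0.6, -0.9, -0.4]
gripper_width: 0.156
```

servo_tool:
  deltas:
    - {"slide": [0, 0, 0.1], "spin": 0}
    - {"slide": [0, 0, 0.1], "spin": 0}
    - {"slide": [0, 0, 0], "spin": 0}

```text
time_s: 10.0
tcp_pos: [0.4746, 0.4117, 0.0933]
ee_rot: [[0.011, -1.0, 0.02], [-1.0, -0.011, -0.006], [0.006, -0.02, -1.0]]
wrist_force: [0.1, -0.5, -0.1]
gripper_width: 0.154
```

servo_tool:
  deltas:
    - {"slide": [0, 0, 0.05], "spin": 0}
    - {"slide": [0, 0, 0], "spin": 0}

```text
time_s: 10.2
tcp_pos: [0.4752, 0.4122, 0.0933]
ee_rot: [[0.012, -1.0, 0.021], [-1.0, -0.012, -0.005], [0.005, -0.021, -1.0]]
wrist_force: [0.2, 0.6, -0.9]
gripper_width: 0.156
```

servo_tool:
  deltas:
    - {"slide": [0, 0, 0], "spin": 0}
    - {"slide": [0, 0, 0], "spin": 0}
    - {"slide": [0, 0, 0], "spin": 0}
    - {"slide": [0, 0, 0], "spin": 0}
    - {"slide": [0, 0, 0], "spin": 0}
  gripper: 60

```text
time_s: 10.7
tcp_pos: [0.4754, 0.4127, 0.0936]
ee_rot: [[0.012, -1.0, 0.022], [-1.0, -0.012, -0.004], [0.004, -0.022, -1.0]]
wrist_force: [-0.5, 0.9, 0.2]
gripper_width: 0.526
```

```bash
python3 - <<'E'
from h import *
go(.473,.411,.22,-90)
snap("wrist","w6")
E
```

```text
t 10.7 tcp [0.4754 0.4127 0.0936] psi -89.32 units [ 0.09 -0.01 -5.06] w 0.526 F [-0.5  0.9  0.2]
spin 0.08
```

View pics/w6.png

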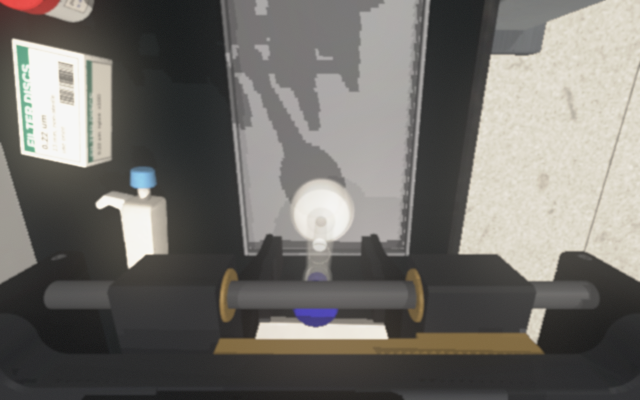

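servo_tool:
  deltas:
    - {"slide": [0, 0, -0.4], "spin": 0}
    - {"slide": [0, 0, -0.8], "spin": 0}
    - {"slide": [0, 0, -1], "spin": 0}
    - {"slide": [0, 0, -1], "spin": 0}
    - {"slide": [0, 0, -0.8], "spin": 0}
    - {"slide": [0.5, 0, -0.5], "spin": 0}
    - {"slide": [1, 0, 0], "spin": 0}
    - {"slide": [1, 0, 0], "spin": 0}
    - {"slide": [1, 0, 0], "spin": 0}
    - {"slide": [1, 0, 0], "spin": 0}
  gripper: 0

```text
time_s: 11.75
tcp_pos: [0.4737, 0.2965, 0.2156]
ee_rot: [[0.015, -1.0, 0.024], [-1.0, -0.016, -0.002], [0.003, -0.024, -1.0]]
wrist_force: [-0.1, 0.3, 0.8]
gripper_width: 0.995
```

servo_tool:
  deltas:
    - {"slide": [1, 0, 0], "spin": 0}
    - {"slide": [1, 0, 0], "spin": 0}
    - {"slide": [1, 0, 0], "spin": 0}
    - {"slide": [1, 0, 0], "spin": 0}
    - {"slide": [1, 0, 0], "spin": 0}
    - {"slide": [1, 0, 0], "spin": 0}
    - {"slide": [1, 0, 0], "spin": 0}
    - {"slide": [1, 0, 0], "spin": 0}
    - {"slide": [1, 0, 0], "spin": 0}
    - {"slide": [1, 0, 0], "spin": 0}

```text
time_s: 12.75
tcp_pos: [0.4702, 0.0273, 0.2192]
ee_rot: [[0.013, -1.0, 0.022], [-1.0, -0.013, -0.003], [0.003, -0.022, -1.0]]
wrist_force: [0.1, 0.3, -0.0]
gripper_width: 0.999
```

```bash
python3 - <<'E'
from h import *
from station import sense
go(.4837,-.1067,.04,-90); s=sense(); print(s["ee_rot"].round(4).tolist())
E
```

```text
t 12.75 tcp [0.4702 0.0273 0.2192] psi -89.26 units [ 5.34 -0.31  7.19] w 0.999 F [ 0.1  0.3 -0. ]
spin 0.09
[[0.013, -0.9997, 0.0225], [-0.9999, -0.0131, -0.0027], [0.003, -0.0224, -0.9997]]
```

servo_tool:
  deltas:
    - {"slide": [1, -0.1, 0], "spin": 0}
    - {"slide": [1, -0.1, 0.3], "spin": 0}
    - {"slide": [1, -0.1, 0.4], "spin": 0}
    - {"slide": [1, -0.1, 0.6], "spin": 0.1}
    - {"slide": [0.8, 0, 0.7], "spin": 0}
    - {"slide": [0.2, 0, 0.7], "spin": 0}
    - {"slide": [0, 0, 0.5], "spin": 0}
    - {"slide": [0, 0, 0], "spin": 0}

```text
time_s: 13.55
tcp_pos: [0.4765, -0.1105, 0.1402]
ee_rot: [[-0.01, -1.0, 0.024], [-1.0, 0.01, -0.002], [0.002, -0.024, -1.0]]
wrist_force: [0.6, -0.2, 0.3]
gripper_width: 1.0
```

```bash
python3 - <<'E'
from h import *
go(.4837,-.1067,.031,-90); snap("wrist","w7")
E
```

```text
t 13.55 tcp [ 0.4765 -0.1105  0.1402] psi -90.57 units [-0.16 -0.18  4.38] w 1.0 F [ 0.6 -0.2  0.3]
spin -0.07
```

View pics/w7.png

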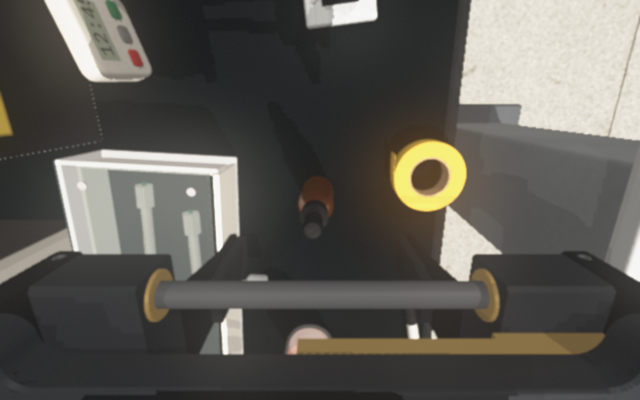

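```bash
python3 - <<'E'
from h import *
c=load("w7.npz"); print(onz(c,(313,229),.105).round(4), onz(c,(317,192),.05).round(4))
E
```

```text
[ 0.4831 -0.1086  0.105 ] [ 0.4823 -0.1193  0.05  ]
```

servo_tool:
  deltas:
    - {"slide": [-0.16, -0.2, 0.4], "spin": 0}
    - {"slide": [0, 0, 0.7], "spin": 0}
    - {"slide": [0, 0, 0.7], "spin": 0}
    - {"slide": [0, 0, 0.7], "spin": 0}
    - {"slide": [0, 0, 0.7], "spin": 0}
    - {"slide": [0, 0, 0.6], "spin": 0}
    - {"slide": [0, 0, 0.2], "spin": 0}
    - {"slide": [0, 0, 0], "spin": 0}

```text
time_s: 14.4
tcp_pos: [0.4922, -0.1033, 0.0425]
ee_rot: [[-0.003, -0.999, 0.041], [-1.0, 0.003, -0.001], [0.001, -0.041, -0.999]]
wrist_force: [0.3, 0.5, -0.3]
gripper_width: 0.999
```

```bash
python3 - <<'E'
from h import *
from station import sense
go(.4837,-.1067,.031,-90); s=sense(); print(s["ee_rot"].round(4).tolist())
E
```

```text
t 14.4 tcp [ 0.4922 -0.1033  0.0425] psi -90.2 units [0.14 0.36 0.45] w 0.999 F [ 0.3  0.5 -0.3]
spin -0.02
[[-0.0035, -0.9991, 0.0412], [-1.0, 0.0034, -0.0014], [0.0012, -0.0412, -0.9991]]
```

servo_tool:
  deltas:
    - {"slide": [0.15, 0.35, 0.2], "spin": 0}
    - {"slide": [0, 0, 0.2], "spin": 0}
    - {"slide": [0, 0, 0], "spin": 0}

```text
time_s: 14.7
tcp_pos: [0.4846, -0.1069, 0.0333]
ee_rot: [[-0.003, -0.999, 0.045], [-1.0, 0.003, -0.001], [0.001, -0.045, -0.999]]
wrist_force: [-0.7, 0.6, 1.4]
gripper_width: 0.996
```

```bash
python3 - <<'E'
from h import *
from station import sense
go(.4837,-.1067,.031,-90); s=sense(); print(s["ee_rot"].round(4).tolist())
E
```

```text
t 14.7 tcp [ 0.4846 -0.1069  0.0333] psi -90.15 units [-0.01  0.04  0.09] w 0.996 F [-0.7  0.6  1.4]
spin -0.02
[[-0.0026, -0.999, 0.0452], [-1.0, 0.0025, -0.001], [0.0009, -0.0452, -0.999]]
```

servo_tool:
  deltas:
    - {"slide": [0, 0, 0], "spin": 0}
    - {"slide": [0, 0, 0], "spin": 0}
    - {"slide": [0, 0, 0], "spin": 0}
    - {"slide": [0, 0, 0], "spin": 0}
    - {"slide": [0, 0, 0], "spin": 0}
    - {"slide": [0, 0, 0], "spin": 0}
    - {"slide": [0, 0, 0], "spin": 0}
    - {"slide": [0, 0, 0], "spin": 0}
    - {"slide": [0, 0, 0], "spin": 0}
  gripper: 255

```text
time_s: 15.6
tcp_pos: [0.4854, -0.107, 0.0347]
ee_rot: [[-0.002, -0.999, 0.048], [-1.0, 0.002, -0.001], [0.001, -0.048, -0.999]]
wrist_force: [-0.2, 0.6, 2.5]
gripper_width: 0.35
```

servo_tool:
  deltas:
    - {"slide": [0, 0, -0.4], "spin": 0}
    - {"slide": [0, 0, -0.8], "spin": 0}
    - {"slide": [0, 0, -1], "spin": 0}
    - {"slide": [0, 0, -1], "spin": 0}
    - {"slide": [0, 0, -1], "spin": 0}
    - {"slide": [-0.3, 0, -0.9], "spin": 0}
    - {"slide": [-0.6, 0, -0.3], "spin": 0}
    - {"slide": [-1, 0, 0], "spin": 0}
    - {"slide": [-1, 0, 0], "spin": 0}
    - {"slide": [-1, 0, 0], "spin": 0}

```text
time_s: 16.6
tcp_pos: [0.4784, -0.0085, 0.1804]
ee_rot: [[-0.009, -0.999, 0.052], [-1.0, 0.009, 0.001], [-0.001, -0.052, -0.999]]
wrist_force: [0.0, -0.1, -1.3]
gripper_width: 0.346
```

```bash
python3 - <<'E'
from h import *
from station import sense
go(.4745,.341,None,-90); s=sense(); print(s["ee_rot"].round(4).tolist())
E
```

```text
t 16.6 tcp [ 0.4784 -0.0085  0.1804] psi -90.51 units [-13.98   0.28   0.  ] w 0.346 F [ 0.  -0.1 -1.3]
spin -0.06
[[-0.009, -0.9986, 0.0523], [-1.0, 0.009, 0.0008], [-0.0013, -0.0523, -0.9986]]
```

servo_tool:
  deltas:
    - {"slide": [-1, 0, 0], "spin": 0}
    - {"slide": [-1, 0, 0], "spin": 0}
    - {"slide": [-1, 0, 0], "spin": 0}
    - {"slide": [-1, 0, 0], "spin": 0}
    - {"slide": [-1, 0, 0], "spin": 0}
    - {"slide": [-1, 0, 0], "spin": 0}
    - {"slide": [-1, 0, 0], "spin": 0}
    - {"slide": [-1, 0, 0], "spin": 0}
    - {"slide": [-1, 0, 0], "spin": 0}
    - {"slide": [-1, 0, 0], "spin": 0}

```text
time_s: 17.6
tcp_pos: [0.4778, 0.2513, 0.1876]
ee_rot: [[-0.009, -0.998, 0.058], [-1.0, 0.009, 0.006], [-0.006, -0.058, -0.998]]
wrist_force: [0.8, -0.3, -1.1]
gripper_width: 0.35
```

```bash
python3 - <<'E'
from h import *
from station import sense
go(.4745,.341,None,-90); s=sense(); print(s["ee_rot"].round(4).tolist())
E
```

```text
t 17.6 tcp [0.4778 0.2513 0.1876] psi -90.52 units [-3.59  0.16  0.01] w 0.35 F [ 0.8 -0.3 -1.1]
spin -0.07
[[-0.0091, -0.9983, 0.0577], [-0.9999, 0.0095, 0.0058], [-0.0063, -0.0577, -0.9983]]
```

servo_tool:
  deltas:
    - {"slide": [-1, 0.1, 0.2], "spin": 0}
    - {"slide": [-1, 0.1, 0.5], "spin": 0}
    - {"slide": [-0.9, 0.1, 0.6], "spin": 0}
    - {"slide": [-0.4, 0.1, 0.7], "spin": 0}
    - {"slide": [0, 0.1, 0.7], "spin": 0}
    - {"slide": [0, 0.1, 0.7], "spin": 0}
    - {"slide": [0, 0, 0.7], "spin": 0}
    - {"slide": [0, 0, 0.6], "spin": 0}
    - {"slide": [0, 0, 0.3], "spin": 0}
    - {"slide": [0, 0, 0], "spin": 0}

```text
time_s: 18.6
tcp_pos: [0.4706, 0.3438, 0.064]
ee_rot: [[-0.004, -0.998, 0.063], [-1.0, 0.005, 0.013], [-0.013, -0.063, -0.998]]
wrist_force: [-0.9, -0.0, -0.8]
gripper_width: 0.351
```

```bash
python3 - <<'E'
from h import *
from station import sense
go(.4745,.341,.038,-90); s=sense(); print(s["ee_rot"].round(4).tolist()); snap("wrist","w8")
E
```

```text
t 18.6 tcp [0.4706 0.3438 0.064 ] psi -90.24 units [ 0.12 -0.09  1.05] w 0.351 F [-0.9 -0.  -0.8]
spin -0.03
[[-0.0041, -0.998, 0.0633], [-0.9999, 0.0049, 0.0129], [-0.0132, -0.0632, -0.9979]]
```

View pics/w8.png

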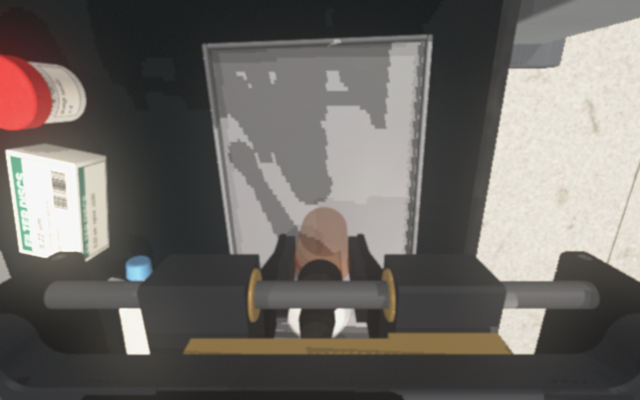

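servo_tool:
  deltas:
    - {"slide": [0.1, -0.1, 0.3], "spin": 0}
    - {"slide": [0, 0, 0.3], "spin": 0}
    - {"slide": [0, 0, 0.2], "spin": 0}
    - {"slide": [0, 0, 0.1], "spin": 0}
    - {"slide": [0, 0, 0], "spin": 0}

```text
time_s: 19.15
tcp_pos: [0.4764, 0.3427, 0.0433]
ee_rot: [[-0.004, -0.998, 0.067], [-1.0, 0.005, 0.018], [-0.018, -0.067, -0.998]]
wrist_force: [0.0, -0.8, -0.9]
gripper_width: 0.353
```

servo_tool:
  deltas:
    - {"slide": [0, 0, 0.08], "spin": 0}
    - {"slide": [0, 0, 0.08], "spin": 0}
    - {"slide": [0, 0, 0], "spin": 0}

```text
time_s: 19.45
tcp_pos: [0.4768, 0.3431, 0.0392]
ee_rot: [[-0.004, -0.998, 0.068], [-1.0, 0.005, 0.018], [-0.018, -0.068, -0.998]]
wrist_force: [0.5, -0.8, -1.1]
gripper_width: 0.35
```

servo_tool:
  deltas:
    - {"slide": [0, 0, 0.06], "spin": 0}
    - {"slide": [0, 0, 0], "spin": 0}

```text
time_s: 19.65
tcp_pos: [0.4772, 0.3435, 0.0382]
ee_rot: [[-0.003, -0.998, 0.069], [-1.0, 0.005, 0.019], [-0.019, -0.069, -0.997]]
wrist_force: [-0.5, 0.7, -0.9]
gripper_width: 0.349
```

servo_tool:
  deltas:
    - {"slide": [0, 0, 0], "spin": 0}
    - {"slide": [0, 0, 0], "spin": 0}
    - {"slide": [0, 0, 0], "spin": 0}
    - {"slide": [0, 0, 0], "spin": 0}
  gripper: 60

```text
time_s: 20.05
tcp_pos: [0.4775, 0.3438, 0.0386]
ee_rot: [[-0.003, -0.998, 0.069], [-1.0, 0.005, 0.02], [-0.02, -0.069, -0.997]]
wrist_force: [1.0, 0.4, 0.5]
gripper_width: 0.628
```

```bash
python3 - <<'E'
from h import *
from station import sense
go(.4745,.341,.038,-90); s=sense(); print(s["ee_rot"].round(4).tolist()); snap("wrist","w9"); snap("scene","s9",(170,130,430,300),3)
E
```

```text
t 20.05 tcp [0.4775 0.3438 0.0386] psi -90.19 units [0.11 0.12 0.01] w 0.628 F [1.  0.4 0.5]
spin -0.02
[[-0.0033, -0.9976, 0.0694], [-0.9998, 0.0046, 0.0195], [-0.0198, -0.0693, -0.9974]]
```

View pics/s9.png

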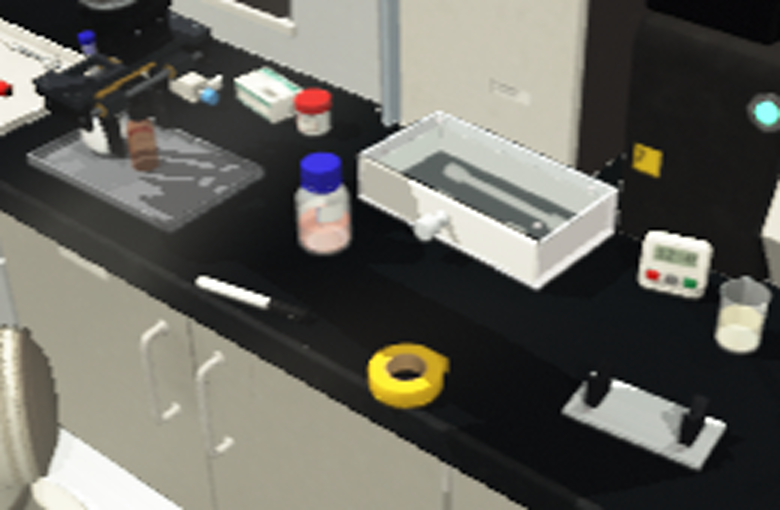

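servo_tool:
  deltas:
    - {"slide": [0, 0, -0.3], "spin": 0}
    - {"slide": [0, 0, -0.6], "spin": 0}
    - {"slide": [0, 0, -1], "spin": 0}
    - {"slide": [0, 0, -1], "spin": 0}
    - {"slide": [0, 0, -1], "spin": 0}
    - {"slide": [0, 0, -1], "spin": 0}
    - {"slide": [0, 0, -1], "spin": 0}
    - {"slide": [0, 0, -1], "spin": 0}
    - {"slide": [0, 0, -1], "spin": 0}
    - {"slide": [0, 0, 0], "spin": 0}

```text
time_s: 21.15
tcp_pos: [0.4628, 0.3389, 0.2481]
ee_rot: [[-0.003, -0.997, 0.071], [-1.0, 0.004, 0.021], [-0.021, -0.071, -0.997]]
wrist_force: [-0.4, -0.8, 0.4]
gripper_width: 0.762
```

servo_tool:
  deltas:
    - {"slide": [1, 0, 0], "spin": 0}
    - {"slide": [1, 0, 0], "spin": 0}
    - {"slide": [0, 0, 0], "spin": 0}
  gripper: 0

```text
time_s: 21.45
tcp_pos: [0.4618, 0.2879, 0.2476]
ee_rot: [[-0.002, -0.997, 0.071], [-1.0, 0.003, 0.023], [-0.023, -0.071, -0.997]]
wrist_force: [-0.5, 1.8, 0.3]
gripper_width: 0.945
```

servo_tool:
  deltas:
    - {"slide": [0, -1, 0], "spin": 0}
    - {"slide": [0, -1, 0], "spin": 0}
    - {"slide": [0, 0, 0], "spin": 0}

```text
time_s: 21.75
tcp_pos: [0.5122, 0.2877, 0.251]
ee_rot: [[-0.001, -0.998, 0.071], [-1.0, 0.003, 0.023], [-0.023, -0.071, -0.997]]
wrist_force: [-0.7, 0.2, -0.2]
gripper_width: 0.995
```

servo_tool:
  deltas:
    - {"slide": [0, 1, 0], "spin": 0}
    - {"slide": [0, 1, 0], "spin": 0}
    - {"slide": [0, 0, 0], "spin": 0}

```text
time_s: 22.05
tcp_pos: [0.4607, 0.2881, 0.2447]
ee_rot: [[-0.004, -0.998, 0.067], [-1.0, 0.005, 0.021], [-0.021, -0.067, -0.998]]
wrist_force: [-0.4, -0.6, 0.0]
gripper_width: 0.999
```

servo_tool:
  deltas:
    - {"slide": [0, 1, 0], "spin": 0}
    - {"slide": [0, 1, 0], "spin": 0}
    - {"slide": [0, 1, 0], "spin": 0}
    - {"slide": [0, 0, 0], "spin": 0}

```text
time_s: 22.45
tcp_pos: [0.3833, 0.2895, 0.2384]
ee_rot: [[-0.003, -0.998, 0.067], [-1.0, 0.004, 0.02], [-0.021, -0.067, -0.998]]
wrist_force: [-0.2, -0.1, 0.5]
gripper_width: 1.004
```

servo_tool:
  deltas:
    - {"slide": [0, -1, 0], "spin": 0}
    - {"slide": [0, -1, 0], "spin": 0}
    - {"slide": [0, -1, 0], "spin": 0}
    - {"slide": [0, 0, 0], "spin": 0}

```text
time_s: 22.85
tcp_pos: [0.4614, 0.2914, 0.2443]
ee_rot: [[0.003, -0.998, 0.069], [-1.0, -0.001, 0.022], [-0.022, -0.069, -0.997]]
wrist_force: [-1.2, -0.7, -1.2]
gripper_width: 0.999
```

servo_tool:
  deltas:
    - {"slide": [0, 0, 1], "spin": 0}
    - {"slide": [0, 0, 1], "spin": 0}
    - {"slide": [0, 0, 0], "spin": 0}

```text
time_s: 23.15
tcp_pos: [0.4669, 0.2933, 0.1932]
ee_rot: [[0.001, -0.998, 0.071], [-1.0, 0.001, 0.024], [-0.024, -0.071, -0.997]]
wrist_force: [-0.5, -0.4, -1.2]
gripper_width: 0.998
```

servo_tool:
  deltas:
    - {"slide": [0, 0, -1], "spin": 0}
    - {"slide": [0, 0, -1], "spin": 0}
    - {"slide": [0, 0, 0], "spin": 0}

```text
time_s: 23.45
tcp_pos: [0.4635, 0.2922, 0.2454]
ee_rot: [[0.002, -0.998, 0.07], [-1.0, -0.001, 0.021], [-0.021, -0.07, -0.997]]
wrist_force: [0.2, 0.5, 0.6]
gripper_width: 0.999
```

```bash
python3 - <<'E'
from h import *
go(.4955,.0812,.15,-90)
E
```

```text
t 23.45 tcp [0.4635 0.2922 0.2454] psi -89.89 units [ 8.52 -1.    3.72] w 0.999 F [0.2 0.5 0.6]
spin 0.01
```

servo_tool:
  deltas:
    - {"slide": [1, -0.1, 0.3], "spin": 0}
    - {"slide": [1, -0.1, 0.4], "spin": 0}
    - {"slide": [1, -0.2, 0.5], "spin": 0}
    - {"slide": [1, -0.2, 0.5], "spin": 0}
    - {"slide": [1, -0.2, 0.5], "spin": 0}
    - {"slide": [1, -0.1, 0.5], "spin": 0}
    - {"slide": [1, -0.1, 0.5], "spin": 0}
    - {"slide": [0.7, 0, 0.3], "spin": 0}
    - {"slide": [0.2, 0, 0.1], "spin": 0}
    - {"slide": [0, 0, 0], "spin": 0}

```text
time_s: 24.45
tcp_pos: [0.4981, 0.0937, 0.155]
ee_rot: [[0.007, -0.997, 0.079], [-1.0, -0.005, 0.029], [-0.028, -0.079, -0.996]]
wrist_force: [0.1, 0.6, 0.2]
gripper_width: 1.0
```

```bash
python3 - <<'E'
from h import *
from station import sense
go(.4955,.0812,.0715,-90); print(sense()["ee_rot"].round(4).tolist())
snap("wrist","w10")
E
```

```text
t 24.45 tcp [0.4981 0.0937 0.155 ] psi -89.58 units [0.59 0.37 3.31] w 1.0 F [0.1 0.6 0.2]
spin 0.05
[[0.0073, -0.9969, 0.0787], [-0.9996, -0.0051, 0.0289], [-0.0285, -0.0788, -0.9965]]
```

View pics/w10.png

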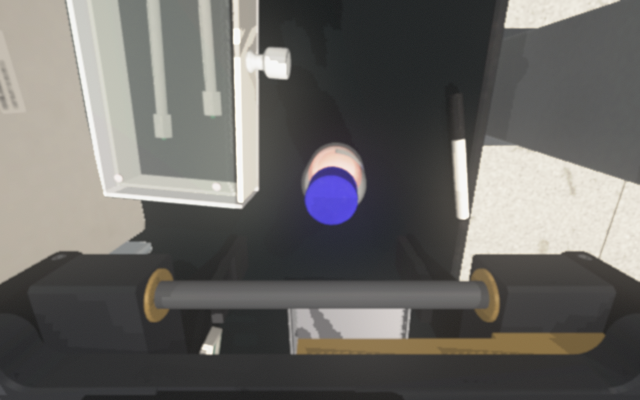

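```bash
python3 - <<'E'
from station import sense
s=sense(); print(s["joints"].round(3),s["effort"].round(2),s["tcp_pos"].round(4))
E
```

```text
[ 29.564  11.912 -25.288   1.053 -48.025 -29.843] [-3.300e-01 -2.733e+01  1.616e+01  3.630e+00  1.800e-01  2.000e-02] [0.4983 0.0942 0.1553]
```

servo_tool:
  deltas:
    - {"slide": [0, 0, 0], "spin": 0}
    - {"slide": [0, 0, 0], "spin": 0}
    - {"slide": [0, 0, 0], "spin": 0}
    - {"slide": [0, 0, 0], "spin": 0}
    - {"slide": [0, 0, 0], "spin": 0}
    - {"slide": [0, 0, 0], "spin": 0}
    - {"slide": [0, 0, 0], "spin": 0}
    - {"slide": [0, 0, 0], "spin": 0}
    - {"slide": [0, 0, 0], "spin": 0}
    - {"slide": [0, 0, 0], "spin": 0}

```text
time_s: 25.5
tcp_pos: [0.4996, 0.0978, 0.1574]
ee_rot: [[0.013, -0.996, 0.083], [-0.999, -0.01, 0.032], [-0.031, -0.084, -0.996]]
wrist_force: [0.6, -0.3, 0.8]
gripper_width: 1.004
```

```bash
python3 - <<'E'
from station import sense
s=sense(); print(s["joints"].round(3),s["effort"].round(2),s["tcp_pos"].round(4))
E
```

```text
[ 29.885  11.826 -25.074   1.087 -48.056 -29.914] [ 1.000e-02 -2.743e+01  1.635e+01  3.660e+00  1.800e-01  1.000e-02] [0.4996 0.0978 0.1574]
```

```bash
python3 - <<'E'
from h import *
c=load("w10.npz"); print(onz(c,(331.5,196),.101).round(4))
go(.497,.082,.072,-90)
E
```

```text
[0.495  0.0786 0.101 ]
t 25.5 tcp [0.4996 0.0978 0.1574] psi -89.26 units [0.74 0.39 3.38] w 1.004 F [ 0.6 -0.3  0.8]
spin 0.09
```

servo_tool:
  deltas:
    - {"slide": [0.5, 0.3, 0.6], "spin": 0}
    - {"slide": [0.3, 0.1, 1], "spin": 0}
    - {"slide": [0, 0, 1], "spin": 0}
    - {"slide": [0, 0, 0.6], "spin": 0}
    - {"slide": [0, 0, 0.1], "spin": 0}

```text
time_s: 26.0
tcp_pos: [0.4985, 0.0803, 0.0731]
ee_rot: [[0.013, -0.996, 0.088], [-0.999, -0.01, 0.034], [-0.033, -0.089, -0.996]]
wrist_force: [-0.6, 0.4, 0.7]
gripper_width: 1.0
```

```bash
python3 - <<'E'
from h import *
from station import sense
go(.497,.0815,.072,-90); print(sense()["ee_rot"].round(4).tolist())
E
```

```text
t 26.0 tcp [0.4985 0.0803 0.0731] psi -89.24 units [-0.05  0.06  0.04] w 1.0 F [-0.6  0.4  0.7]
spin 0.1
[[0.0133, -0.996, 0.0885], [-0.9994, -0.0103, 0.0337], [-0.0327, -0.0889, -0.9955]]
```

Positioned; close.

servo_tool:
  deltas:
    - {"slide": [0, 0.04, 0], "spin": 0}
    - {"slide": [0, 0, 0], "spin": 0}
    - {"slide": [0, 0, 0], "spin": 0}
    - {"slide": [0, 0, 0], "spin": 0}
    - {"slide": [0, 0, 0], "spin": 0}
    - {"slide": [0, 0, 0], "spin": 0}
    - {"slide": [0, 0, 0], "spin": 0}
    - {"slide": [0, 0, 0], "spin": 0}
  gripper: 255

```text
time_s: 26.8
tcp_pos: [0.4989, 0.0811, 0.0762]
ee_rot: [[0.014, -0.996, 0.093], [-0.999, -0.011, 0.036], [-0.035, -0.094, -0.995]]
wrist_force: [-0.1, -0.8, -0.9]
gripper_width: 0.426
```

```bash
python3 - <<'E'
from h import *
from station import sense
go(.476,.271,None,-90); print(sense()["ee_rot"].round(4).tolist())
E
```

```text
t 26.8 tcp [0.4989 0.0811 0.0762] psi -89.19 units [-7.6   0.83  0.19] w 0.426 F [-0.1 -0.8 -0.9]
spin 0.1
[[0.0141, -0.9955, 0.0932], [-0.9993, -0.0108, 0.0359], [-0.0348, -0.0937, -0.995]]
```

servo_tool:
  deltas:
    - {"slide": [0, 0, -0.6], "spin": 0}
    - {"slide": [-0.3, 0.1, -1], "spin": 0}
    - {"slide": [-1, 0.2, -0.5], "spin": 0}
    - {"slide": [-1, 0.2, 0], "spin": 0}
    - {"slide": [-1, 0.2, 0], "spin": 0}
    - {"slide": [-1, 0.2, 0], "spin": 0}
    - {"slide": [-1, 0.1, 0], "spin": 0}
    - {"slide": [-1, 0.1, 0], "spin": 0}
    - {"slide": [-0.6, 0, 0], "spin": 0}

```text
time_s: 27.7
tcp_pos: [0.4598, 0.2538, 0.1302]
ee_rot: [[0.007, -0.996, 0.084], [-0.999, -0.004, 0.032], [-0.032, -0.084, -0.996]]
wrist_force: [0.5, -0.4, -2.4]
gripper_width: 0.426
```

```bash
python3 - <<'E'
from h import *
from station import sense
go(.476,.271,.0795,-90); print(sense()["ee_rot"].round(4).tolist()); snap("wrist","w11"); snap("scene","s11",(170,130,430,300),3)
E
```

```text
t 27.7 tcp [0.4598 0.2538 0.1302] psi -89.61 units [-0.62 -0.48  2.1 ] w 0.426 F [ 0.5 -0.4 -2.4]
spin 0.05
[[0.0068, -0.9964, 0.0841], [-0.9995, -0.0041, 0.0323], [-0.0319, -0.0843, -0.9959]]
```

View pics/s11.png

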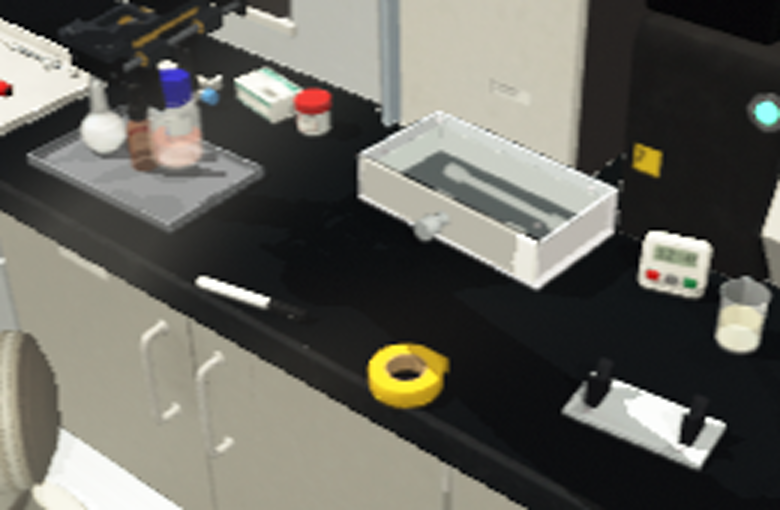

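servo_tool:
  deltas:
    - {"slide": [-0.4, -0.3, 0.6], "spin": 0}
    - {"slide": [-0.1, -0.1, 0.8], "spin": 0}
    - {"slide": [0, 0, 0.4], "spin": 0}
    - {"slide": [0, 0, 0.1], "spin": 0}

```text
time_s: 28.2
tcp_pos: [0.4743, 0.2662, 0.0825]
ee_rot: [[0.006, -0.997, 0.083], [-1.0, -0.003, 0.031], [-0.031, -0.083, -0.996]]
wrist_force: [-0.5, -1.0, -1.3]
gripper_width: 0.427
```

```bash
python3 - <<'E'
from h import *
from station import sense
go(.474,.267,.0795,-90); print(sense()["ee_rot"].round(4).tolist())
E
```

```text
t 28.2 tcp [0.4743 0.2662 0.0825] psi -89.66 units [-0.03  0.02  0.12] w 0.427 F [-0.5 -1.  -1.3]
spin 0.04
[[0.0059, -0.9965, 0.0831], [-0.9995, -0.0033, 0.0313], [-0.0309, -0.0833, -0.996]]
```

servo_tool:
  deltas:
    - {"slide": [0, 0, 0.12], "spin": 0}
    - {"slide": [0, 0, 0.05], "spin": 0}

```text
time_s: 28.4
tcp_pos: [0.4746, 0.2653, 0.0792]
ee_rot: [[0.005, -0.997, 0.083], [-1.0, -0.003, 0.03], [-0.03, -0.083, -0.996]]
wrist_force: [-5.9, -0.3, 11.0]
gripper_width: 0.424
```

servo_tool:
  deltas:
    - {"slide": [0, 0, 0], "spin": 0}
    - {"slide": [0, 0, 0], "spin": 0}
    - {"slide": [0, 0, 0], "spin": 0}
    - {"slide": [0, 0, 0], "spin": 0}
  gripper: 60

```text
time_s: 28.8
tcp_pos: [0.4759, 0.2657, 0.0822]
ee_rot: [[0.005, -0.996, 0.087], [-0.999, -0.002, 0.034], [-0.034, -0.087, -0.996]]
wrist_force: [0.1, -0.0, 0.4]
gripper_width: 0.701
```

```bash
python3 - <<'E'
from h import *
from station import sense
go(.474,.267,.0795,-90); print(sense()["ee_rot"].round(4).tolist()); snap("wrist","w12"); snap("scene","s12",(170,130,430,300),3)
E
```

```text
t 28.8 tcp [0.4759 0.2657 0.0822] psi -89.7 units [-0.05  0.09  0.1 ] w 0.701 F [ 0.1 -0.   0.4]
spin 0.04
[[0.0052, -0.9962, 0.0872], [-0.9994, -0.0022, 0.0342], [-0.0339, -0.0873, -0.9956]]
```

View pics/s12.png

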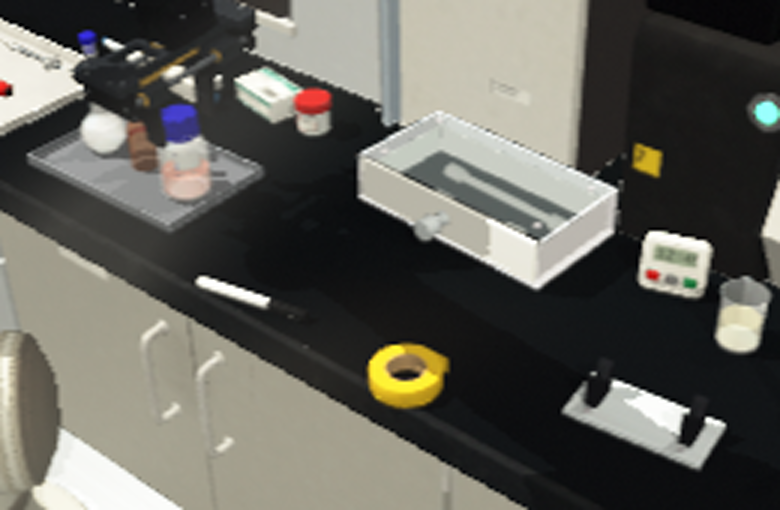

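View pics/w12.png

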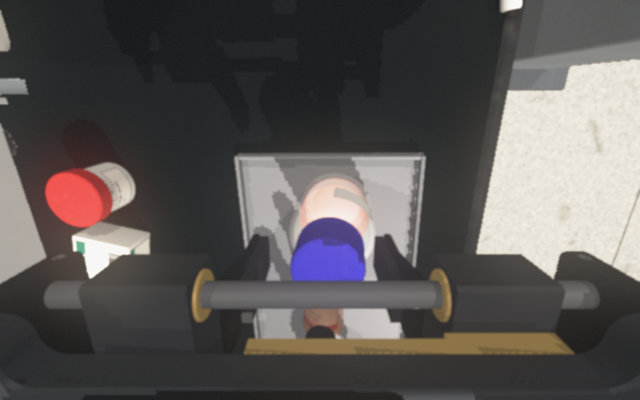

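servo_tool:
  deltas:
    - {"slide": [0, 0, -0.6], "spin": 0}
    - {"slide": [0, 0, -1], "spin": 0}
    - {"slide": [0, 0, -1], "spin": 0}
    - {"slide": [0.5, 0, -1], "spin": 0}
    - {"slide": [1, 0, -0.5], "spin": -1}
    - {"slide": [1, 0.1, 0], "spin": -1}
    - {"slide": [0.9, 0.3, 0], "spin": -1}
    - {"slide": [0.9, 0.4, 0], "spin": -1}
    - {"slide": [0.8, 0.5, 0], "spin": -1}
    - {"slide": [0.8, 0.6, 0], "spin": -1}
  gripper: 0

```text
time_s: 29.9
tcp_pos: [0.4715, 0.1001, 0.1839]
ee_rot: [[0.769, -0.633, 0.09], [-0.637, -0.77, 0.035], [0.047, -0.084, -0.995]]
wrist_force: [0.6, -0.4, 0.0]
gripper_width: 1.003
```

servo_tool:
  deltas:
    - {"slide": [0.7, 0.7, 0], "spin": -1}
    - {"slide": [0.6, 0.8, 0], "spin": -1}
    - {"slide": [0.4, 0.9, 0], "spin": -1}
    - {"slide": [0.3, 0.9, 0], "spin": -1}
    - {"slide": [0.2, 0.5, 0], "spin": -0.6}
    - {"slide": [0, 0, 0], "spin": 0}

```text
time_s: 30.5
tcp_pos: [0.4817, -0.0175, 0.1812]
ee_rot: [[0.996, -0.02, 0.091], [-0.023, -0.999, 0.035], [0.09, -0.037, -0.995]]
wrist_force: [-0.6, 0.1, -0.1]
gripper_width: 1.003
```

```bash
python3 - <<'E'
from h import *
from station import sense
go(.5445,-.0165,.12,-3); print(sense()["ee_rot"].round(4).tolist(),sense()["joints"].round(1)); snap("wrist","w13"); snap("top","t13")
E
```

```text
t 30.5 tcp [ 0.4817 -0.0175  0.1812] psi -1.33 units [2.28 0.   2.66] w 1.003 F [-0.6  0.1 -0.1]
spin 0.21
[[0.9957, -0.0199, 0.0906], [-0.0231, -0.9991, 0.0346], [0.0899, -0.0366, -0.9953]] [ 17.    7.6 -25.9  -0.5 -50.9  72. ]
```

View pics/w13.png

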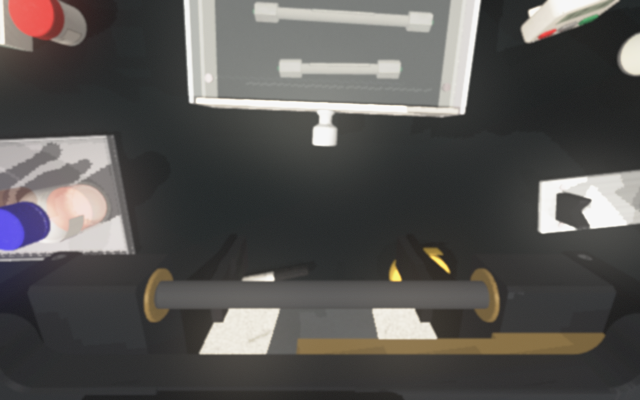

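```bash
python3 - <<'E'
from h import *
c=load("w13.npz")
im=c["frame"][0:150,180:490,::-1]; cv2.imwrite("pics/w13c.png",cv2.resize(im,None,fx=2.5,fy=2.5,interpolation=cv2.INTER_CUBIC))
for n,a,b,z in (("long",(255,11),(432,22),.026),("short",(279,68),(400,69),.026),("front",(191,100),(466,111),.062)):
    A,B=onz(c,a,z),onz(c,b,z); d=A-B; print(n,A[:2].round(4),B[:2].round(4),((A+B)/2)[:2].round(4),"len",np.linalg.norm(d).round(4),"psi",np.degrees(np.arctan2(-d[0],d[1])).round(2))
print("knob",onz(c,(324.5,133),.044).round(4))
E
```

```text
long [0.6634 0.0487] [ 0.6488 -0.1196] [ 0.6561 -0.0354] len 0.1689 psi -4.98
short [0.6117 0.0281] [ 0.6078 -0.091 ] [ 0.6098 -0.0315] len 0.1192 psi -1.9
front [0.5798 0.1041] [ 0.5649 -0.1431] [ 0.5723 -0.0195] len 0.2476 psi -3.43
knob [ 0.548  -0.0165  0.044 ]
```

View pics/w13c.png

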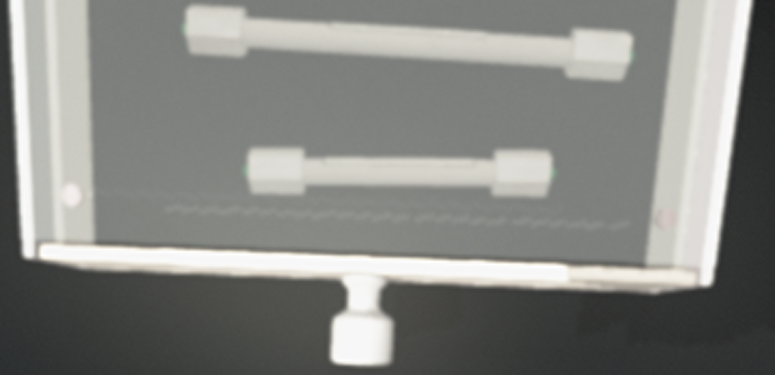

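```bash
python3 - <<'E'
from h import *
go(.548,-.0165,.06,-3.4)
E
```

```text
t 30.6 tcp [ 0.4814 -0.0164  0.1812] psi -1.35 units [2.22 0.13 5.06] w 0.996 F [-0.2  0.8  0.1]
spin 0.26
```

servo_tool:
  deltas:
    - {"slide": [0.9, 0, 0.5], "spin": 0.26}
    - {"slide": [0.9, 0.1, 1], "spin": 0}
    - {"slide": [0.4, 0, 1], "spin": 0}
    - {"slide": [0, 0, 1], "spin": 0}
    - {"slide": [0, 0, 1], "spin": 0}
    - {"slide": [0, 0, 0.4], "spin": 0}
    - {"slide": [0, 0, 0], "spin": 0}

```text
time_s: 31.3
tcp_pos: [0.5518, -0.0105, 0.0623]
ee_rot: [[0.994, -0.059, 0.097], [-0.063, -0.997, 0.037], [0.094, -0.043, -0.995]]
wrist_force: [0.0, -0.1, 0.8]
gripper_width: 1.001
```

```bash
python3 - <<'E'
from h import *
from station import sense
go(.548,-.0165,.019,-3.4);print(sense()["ee_rot"].round(4).tolist())
E
```

```text
t 31.3 tcp [ 0.5518 -0.0105  0.0623] psi -3.61 units [-0.3   0.32  1.7 ] w 1.001 F [ 0.  -0.1  0.8]
spin -0.03
[[0.9936, -0.0588, 0.0966], [-0.0627, -0.9973, 0.0371], [0.0942, -0.043, -0.9946]]
```

servo_tool:
  deltas:
    - {"slide": [-0.2, 0.3, 0.6], "spin": 0}
    - {"slide": [-0.1, 0, 0.7], "spin": 0}
    - {"slide": [0, 0, 0.3], "spin": 0}
    - {"slide": [0, 0, 0], "spin": 0}
  gripper: 80

```text
time_s: 31.7
tcp_pos: [0.5511, -0.0136, 0.0254]
ee_rot: [[0.993, -0.056, 0.105], [-0.061, -0.997, 0.039], [0.103, -0.045, -0.994]]
wrist_force: [0.9, 0.5, -0.6]
gripper_width: 0.733
```

```bash
python3 - <<'E'
from h import *
from station import sense
go(.548,-.0165,.019,-3.4);print(sense()["ee_rot"].round(4).tolist()); snap("wrist","w14")
E
```

```text
t 31.7 tcp [ 0.5511 -0.0136  0.0254] psi -3.49 units [-0.14  0.13  0.24] w 0.733 F [ 0.9  0.5 -0.6]
spin -0.01
[[0.9929, -0.0563, 0.1052], [-0.0606, -0.9974, 0.0388], [0.1028, -0.0449, -0.9937]]
```

View pics/w14.png

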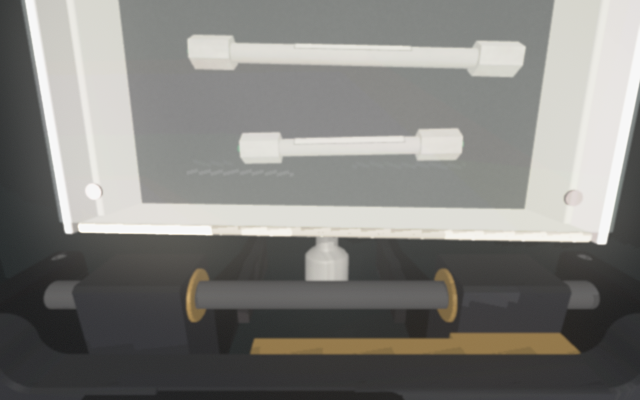

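servo_tool:
  deltas:
    - {"slide": [-0.15, 0.1, 0.2], "spin": 0}
    - {"slide": [0, 0, 0], "spin": 0}
    - {"slide": [0, 0, 0], "spin": 0}
    - {"slide": [0, 0, 0], "spin": 0}
    - {"slide": [0, 0, 0], "spin": 0}
    - {"slide": [0, 0, 0], "spin": 0}
  gripper: 255

```text
time_s: 32.35
tcp_pos: [0.5494, -0.0162, 0.0236]
ee_rot: [[0.992, -0.055, 0.111], [-0.06, -0.997, 0.039], [0.108, -0.045, -0.993]]
wrist_force: [-0.4, -4.0, -1.1]
gripper_width: 0.261
```

```bash
python3 - <<'E'
from h import *
from station import sense
s=sense();p=s["tcp_pos"];a=np.radians(-3.4)
go(p[0]-.117*np.cos(a),p[1]-.117*np.sin(a),None,-3.4);print(sense()["ee_rot"].round(4).tolist())
E
```

```text
t 32.35 tcp [ 0.5494 -0.0162  0.0236] psi -3.45 units [-4.65 -0.02 -0.51] w 0.261 F [-0.4 -4.  -1.1]
spin -0.01
[[0.9923, -0.0552, 0.1109], [-0.0599, -0.9974, 0.039], [0.1085, -0.0454, -0.9931]]
```

servo_tool:
  deltas:
    - {"slide": [-0.3, 0, -0.03], "spin": 0}
    - {"slide": [-0.6, 0, -0.07], "spin": 0}
    - {"slide": [-0.7, 0, -0.08], "spin": 0}
    - {"slide": [-0.7, 0, -0.08], "spin": 0}
    - {"slide": [-0.7, 0, -0.08], "spin": 0}
    - {"slide": [-0.7, 0, -0.08], "spin": 0}
    - {"slide": [-0.5, 0, -0.05], "spin": 0}
    - {"slide": [-0.2, 0, -0.02], "spin": 0}

```text
time_s: 33.15
tcp_pos: [0.438, -0.0094, 0.0236]
ee_rot: [[0.991, -0.055, 0.119], [-0.06, -0.997, 0.041], [0.117, -0.048, -0.992]]
wrist_force: [-0.1, -0.9, -2.2]
gripper_width: 0.266
```

```bash
python3 - <<'E'
from h import *
from station import sense
go(.5494-.117*.9982,-.0162+.117*.0593,.0236,-3.4);print(sense()["ee_rot"].round(4).tolist())
E
```

```text
t 33.15 tcp [ 0.438  -0.0094  0.0236] psi -3.48 units [-0.21  0.01 -0.03] w 0.266 F [-0.1 -0.9 -2.2]
spin -0.01
[[0.9913, -0.0551, 0.1194], [-0.0604, -0.9973, 0.0411], [0.1168, -0.048, -0.992]]
```

servo_tool:
  deltas:
    - {"slide": [-0.15, 0, 0], "spin": 0}
    - {"slide": [-0.12, 0, 0], "spin": 0}
    - {"slide": [0, 0, 0], "spin": 0}

```text
time_s: 33.45
tcp_pos: [0.4334, -0.0091, 0.0236]
ee_rot: [[0.991, -0.053, 0.124], [-0.059, -0.997, 0.041], [0.122, -0.048, -0.991]]
wrist_force: [-1.7, 0.3, -0.4]
gripper_width: 0.262
```

servo_tool:
  deltas:
    - {"slide": [0, 0, 0], "spin": 0}
    - {"slide": [0, 0, 0], "spin": 0}
    - {"slide": [0, 0, -0.3], "spin": 0}
    - {"slide": [0, 0, -1], "spin": 0}
    - {"slide": [0, 0, -1], "spin": 0}
    - {"slide": [0, 0, -1], "spin": 0}
    - {"slide": [0, 0, -1], "spin": 0}
    - {"slide": [0, 0, -1], "spin": 0}
    - {"slide": [0, 0, 0], "spin": 0}
  gripper: 100

```text
time_s: 34.35
tcp_pos: [0.4162, -0.0146, 0.1623]
ee_rot: [[0.991, -0.054, 0.123], [-0.059, -0.997, 0.041], [0.12, -0.048, -0.992]]
wrist_force: [1.1, 0.1, 0.0]
gripper_width: 0.61
```

```bash
python3 - <<'E'
from h import *
from station import sense
go(.539,-.028,.1,-94.5);print(sense()["ee_rot"].round(4).tolist()); snap("wrist","w15")
E
```

```text
t 34.35 tcp [ 0.4162 -0.0146  0.1623] psi -3.41 units [4.6  0.39 3.05] w 0.61 F [1.1 0.1 0. ]
spin 11.39
[[0.991, -0.0536, 0.1228], [-0.059, -0.9974, 0.0412], [0.1203, -0.0481, -0.9916]]
```

View pics/w15.png

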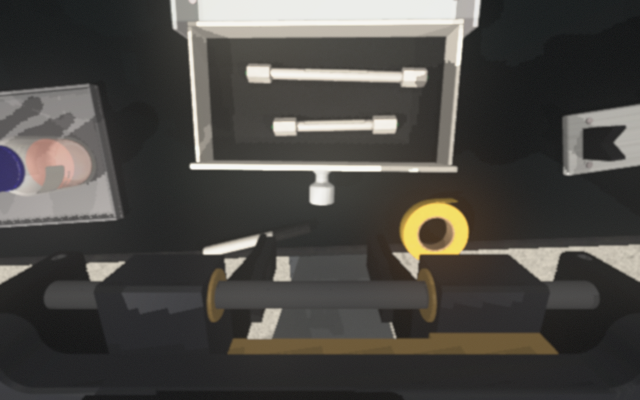

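```bash
python3 - <<'E'
from h import *
c=load("w15.npz"); f=c["frame"].astype(int)
for n,b in (("long",(236,55,440,98)),("short",(262,105,410,145))):
    m=(f.min(2)>110).astype(np.uint8); x0,y0,x1,y1=b; mm=np.zeros_like(m); mm[y0:y1,x0:x1]=m[y0:y1,x0:x1]
    cs,_=cv2.findContours(mm,cv2.RETR_EXTERNAL,cv2.CHAIN_APPROX_NONE); k=max(cs,key=cv2.contourArea)[:,0]
    w=np.array([onz(c,p,.0235)[:2] for p in k]).astype(np.float32); r=cv2.minAreaRect(w)
    v=cv2.fitLine(w,cv2.DIST_L2,0,.01,.01).ravel(); print(n,r,"line psi",np.degrees(np.arctan2(-v[0]*np.sign(v[1]),abs(v[1]))).round(2))
E
```

```text
long ((0.5398785471916199, -0.027280516922473907), (0.17180049419403076, 0.017351852729916573), 85.00236511230469) line psi -4.94
short ((0.4934430718421936, -0.02395857870578766), (0.12241756916046143, 0.01672813668847084), 87.91471862792969) line psi -2.02
```

servo_tool:
  deltas:
    - {"slide": [0.5, 0, 0], "spin": 1}
    - {"slide": [0.8, 0, 0], "spin": 1}
    - {"slide": [0.8, -0.2, 0], "spin": 1}
    - {"slide": [0.7, -0.3, 0], "spin": 1}
    - {"slide": [0.5, -0.4, 0], "spin": 1}
    - {"slide": [0.3, -0.4, 0], "spin": 1}
    - {"slide": [0, 0, 0], "spin": 1}
    - {"slide": [0, 0, 0], "spin": 1}
    - {"slide": [0, 0, 0], "spin": 1}
    - {"slide": [0, 0, 0], "spin": 1}
  gripper: 173

```text
time_s: 35.4
tcp_pos: [0.5104, -0.0222, 0.1607]
ee_rot: [[0.059, -0.994, 0.096], [-0.998, -0.055, 0.039], [-0.033, -0.098, -0.995]]
wrist_force: [0.1, -0.2, 0.4]
gripper_width: 0.324
```

```bash
python3 - <<'E'
from h import *
from station import sense
go(.541,-.028,.08,-95);print(sense()["ee_rot"].round(4).tolist())
E
```

```text
t 35.4 tcp [ 0.5104 -0.0222  0.1607] psi -86.62 units [ 0.41 -0.89  3.32] w 0.324 F [ 0.1 -0.2  0.4]
spin 1.05
[[0.059, -0.9936, 0.096], [-0.9977, -0.0555, 0.0387], [-0.0331, -0.0981, -0.9946]]
```

servo_tool:
  deltas:
    - {"slide": [0.2, -0.4, 0.4], "spin": 1}
    - {"slide": [0.2, -0.5, 0.9], "spin": 0.05}
    - {"slide": [0, 0, 0.9], "spin": 0}
    - {"slide": [0, 0, 0.8], "spin": 0}
    - {"slide": [0, 0, 0.2], "spin": 0}
    - {"slide": [0, 0, 0], "spin": 0}

```text
time_s: 36.0
tcp_pos: [0.537, -0.0302, 0.0741]
ee_rot: [[-0.097, -0.992, 0.084], [-0.994, 0.101, 0.037], [-0.046, -0.08, -0.996]]
wrist_force: [-1.1, 0.8, -0.1]
gripper_width: 0.321
```

```bash
python3 - <<'E'
from h import *
from station import sense
go(.541,-.028,.017,-95);print(sense()["ee_rot"].round(4).tolist()); snap("wrist","w16")
E
```

```text
t 36.0 tcp [ 0.537  -0.0302  0.0741] psi -95.59 units [-0.    0.03  2.29] w 0.321 F [-1.1  0.8 -0.1]
spin -0.07
[[-0.0973, -0.9917, 0.0838], [-0.9942, 0.1007, 0.0374], [-0.0455, -0.0797, -0.9958]]
```

View pics/w16.png

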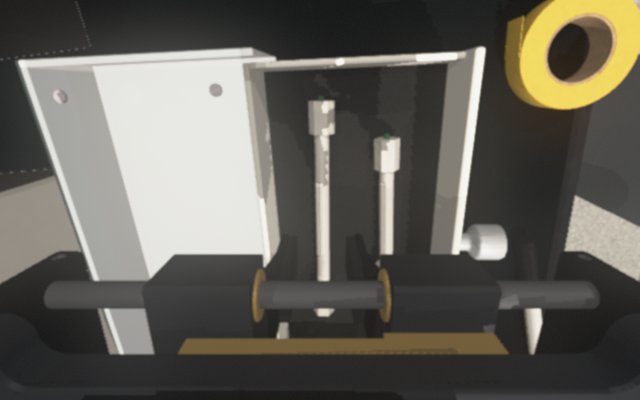

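servo_tool:
  deltas:
    - {"slide": [0, 0, 0.6], "spin": 0}
    - {"slide": [0, 0, 0.8], "spin": 0}
    - {"slide": [0, 0, 0.5], "spin": 0}
    - {"slide": [0, 0, 0.1], "spin": 0}

```text
time_s: 36.45
tcp_pos: [0.5444, -0.0276, 0.0278]
ee_rot: [[-0.096, -0.991, 0.093], [-0.994, 0.1, 0.039], [-0.048, -0.089, -0.995]]
wrist_force: [0.2, -0.2, 0.7]
gripper_width: 0.323
```

```bash
python3 - <<'E'
from h import *
from station import sense
go(.541,-.028,.0175,-95);print(sense()["ee_rot"].round(4).tolist())
E
```

```text
t 36.45 tcp [ 0.5444 -0.0276  0.0278] psi -95.5 units [0.05 0.17 0.4 ] w 0.323 F [ 0.2 -0.2  0.7]
spin -0.06
[[-0.0957, -0.9911, 0.0931], [-0.9943, 0.0997, 0.039], [-0.048, -0.0888, -0.9949]]
```

servo_tool:
  deltas:
    - {"slide": [0.05, 0.15, 0.3], "spin": 0}
    - {"slide": [0, 0, 0.1], "spin": 0}

```text
time_s: 36.65
tcp_pos: [0.5421, -0.0279, 0.0181]
ee_rot: [[-0.095, -0.991, 0.095], [-0.994, 0.099, 0.039], [-0.049, -0.091, -0.995]]
wrist_force: [-0.8, -0.3, -0.0]
gripper_width: 0.322
```

servo_tool:
  deltas:
    - {"slide": [0, 0, 0], "spin": 0}
    - {"slide": [0, 0, 0], "spin": 0}
    - {"slide": [0, 0, 0], "spin": 0}
    - {"slide": [0, 0, 0], "spin": 0}
  gripper: 255

```text
time_s: 37.05
tcp_pos: [0.5427, -0.0278, 0.0193]
ee_rot: [[-0.095, -0.991, 0.097], [-0.994, 0.099, 0.04], [-0.049, -0.093, -0.994]]
wrist_force: [-0.5, -0.2, -1.8]
gripper_width: 0.095
```

```bash
python3 - <<'E'
from h import *
from station import sense
go(.541,-.028,.0175,-95);print(sense()["ee_rot"].round(4).tolist())
E
```

```text
t 37.05 tcp [ 0.5427 -0.0278  0.0193] psi -95.45 units [0.02 0.07 0.07] w 0.095 F [-0.5 -0.2 -1.8]
spin -0.06
[[-0.0949, -0.9907, 0.0972], [-0.9943, 0.0991, 0.0397], [-0.049, -0.0929, -0.9945]]
```

servo_tool:
  deltas:
    - {"slide": [0, 0, -0.4], "spin": 0}
    - {"slide": [0, 0, -1], "spin": 0}
    - {"slide": [0, 0, -1], "spin": 0}
    - {"slide": [0, 0, -1], "spin": 0}
    - {"slide": [0, 0, -0.8], "spin": 0}

```text
time_s: 37.55
tcp_pos: [0.5296, -0.0327, 0.1265]
ee_rot: [[-0.096, -0.991, 0.09], [-0.994, 0.1, 0.038], [-0.047, -0.085, -0.995]]
wrist_force: [0.9, -0.1, -1.4]
gripper_width: 0.098
```

```bash
python3 - <<'E'
from h import *
from station import sense
go(.468,-.3205,.12,-84.1);print(sense()["ee_rot"].round(4).tolist()); snap("wrist","w17")
E
```

```text
t 37.55 tcp [ 0.5296 -0.0327  0.1265] psi -95.51 units [11.69  1.32 -0.4 ] w 0.098 F [ 0.9 -0.1 -1.4]
spin -1.43
[[-0.0959, -0.9914, 0.0896], [-0.9943, 0.0996, 0.0382], [-0.0468, -0.0854, -0.9952]]
```

View pics/w17.png

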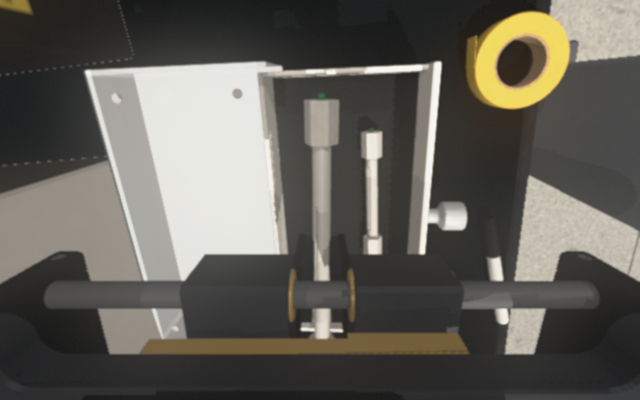

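servo_tool:
  deltas:
    - {"slide": [0.6, 0.1, 0], "spin": -0.7}
    - {"slide": [1, 0.1, 0], "spin": -0.7}
    - {"slide": [1, 0.2, 0], "spin": 0}
    - {"slide": [1, 0.2, 0], "spin": 0}
    - {"slide": [1, 0.2, 0], "spin": 0}
    - {"slide": [1, 0.2, 0], "spin": 0}
    - {"slide": [1, 0.2, 0], "spin": 0}
    - {"slide": [1, 0.2, 0], "spin": 0}
    - {"slide": [1, 0.2, 0], "spin": 0}
    - {"slide": [0.8, 0.2, 0], "spin": 0}

```text
time_s: 38.6
tcp_pos: [0.5064, -0.2762, 0.1234]
ee_rot: [[0.114, -0.988, 0.105], [-0.993, -0.11, 0.041], [-0.029, -0.109, -0.994]]
wrist_force: [0.2, 0.6, -1.7]
gripper_width: 0.099
```

```bash
python3 - <<'E'
from h import *
from station import sense
go(.468,-.3205,.07,-84.1);print(sense()["ee_rot"].round(4).tolist()); snap("wrist","w18")
E
```

```text
t 38.6 tcp [ 0.5064 -0.2762  0.1234] psi -83.45 units [1.65 1.94 1.89] w 0.099 F [ 0.2  0.6 -1.7]
spin 0.08
[[0.114, -0.9879, 0.1054], [-0.993, -0.1102, 0.0413], [-0.0292, -0.1094, -0.9936]]
```

View pics/w18.png

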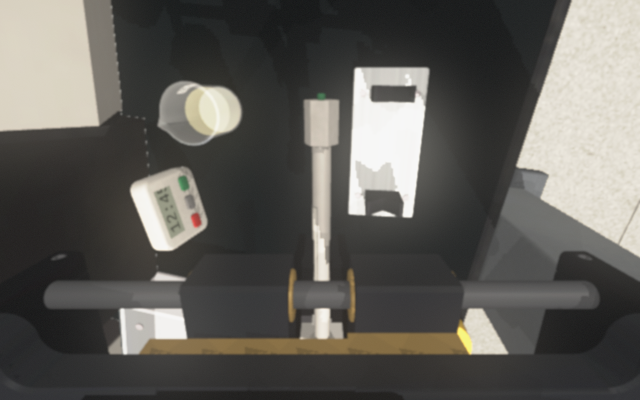

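```bash
python3 - <<'E'
from h import *
c=load("w18.npz"); f=c["frame"].astype(int)
m=(f.min(2)>110).astype(np.uint8); mm=np.zeros_like(m); mm[55:230,343:440]=m[55:230,343:440]
mm=cv2.morphologyEx(mm,cv2.MORPH_OPEN,np.ones((3,3),np.uint8))
cs,_=cv2.findContours(mm,cv2.RETR_EXTERNAL,cv2.CHAIN_APPROX_NONE); k=cv2.convexHull(np.concatenate([q for q in cs if cv2.contourArea(q)>60]))[:,0]
w=np.array([onz(c,p,.008)[:2] for p in k]).astype(np.float32); print(cv2.minAreaRect(w))
# saddle tops dark ends
for uv in ((393,93),(384,203)): print(uv,onz(c,uv,.041).round(4))
# column ends
print("col end",onz(c,(321,99),.125).round(4))
im=c["frame"][50:235,300:450,::-1]; cv2.imwrite("pics/w18c.png",cv2.resize(im,None,fx=3.2,fy=3.2,interpolation=cv2.INTER_CUBIC))
E
```

```text
((0.46777471899986267, -0.3215283751487732), (0.061562519520521164, 0.1305006444454193), 5.90285587310791)
(393, 93) [ 0.4729 -0.3668  0.041 ]
(384, 203) [ 0.4641 -0.2818  0.041 ]
col end [ 0.5158 -0.3597  0.125 ]
```

View pics/w18c.png

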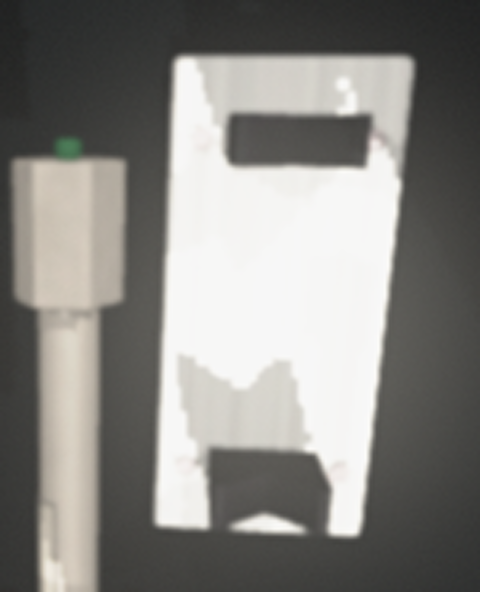

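servo_tool:
  deltas:
    - {"slide": [0.8, 0.9, 0.2], "spin": 0.08}
    - {"slide": [0.7, 0.8, 0.7], "spin": 0}
    - {"slide": [0.1, 0.2, 0.6], "spin": 0}
    - {"slide": [0, 0, 0.2], "spin": 0}
    - {"slide": [0, 0, 0], "spin": 0}

```text
time_s: 39.15
tcp_pos: [0.4664, -0.3242, 0.0744]
ee_rot: [[0.098, -0.989, 0.108], [-0.995, -0.094, 0.039], [-0.028, -0.111, -0.993]]
wrist_force: [-0.3, 0.4, -0.7]
gripper_width: 0.093
```

```bash
python3 - <<'E'
from h import *
from station import sense
go(.4678,-.3213,.036,-84.1);print(sense()["ee_rot"].round(4).tolist()); snap("wrist","w19");snap("scene","s19",(320,190,470,310),4)
E
```

```text
t 39.15 tcp [ 0.4664 -0.3242  0.0744] psi -84.37 units [-0.07  0.11  1.54] w 0.093 F [-0.3  0.4 -0.7]
spin -0.03
[[0.098, -0.9893, 0.1077], [-0.9948, -0.0943, 0.039], [-0.0285, -0.111, -0.9934]]
```

View pics/w19.png

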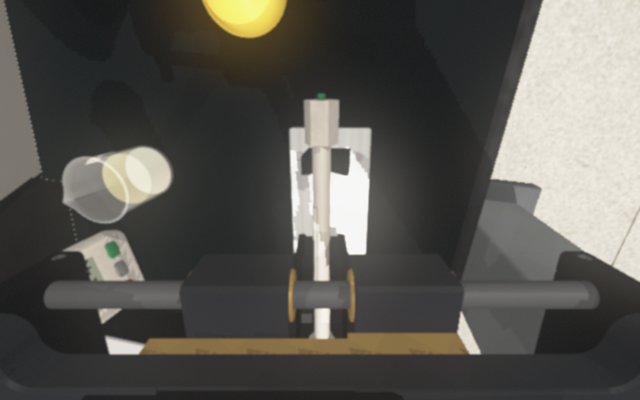

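View pics/s19.png

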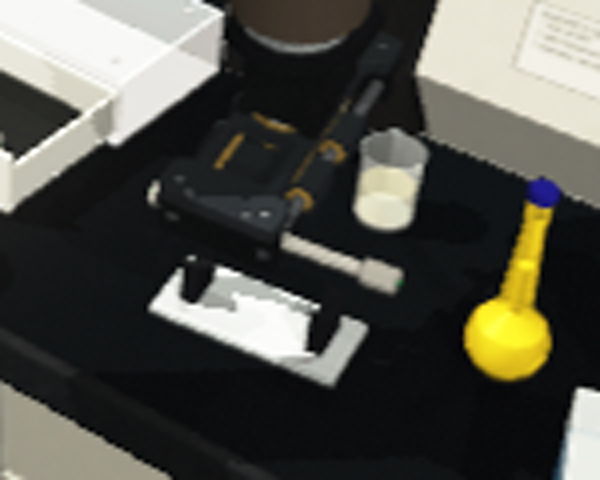

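servo_tool:
  deltas:
    - {"slide": [-0.07, 0, 0.5], "spin": 0}
    - {"slide": [0, 0, 0.5], "spin": 0}
    - {"slide": [0, 0, 0.2], "spin": 0}
    - {"slide": [0, 0, 0], "spin": 0}

```text
time_s: 39.65
tcp_pos: [0.473, -0.3201, 0.0449]
ee_rot: [[0.102, -0.988, 0.113], [-0.994, -0.098, 0.037], [-0.026, -0.116, -0.993]]
wrist_force: [-0.1, 0.8, -0.6]
gripper_width: 0.1
```

```bash
python3 - <<'E'
from h import *
from station import sense
go(.4678,-.3213,.034,-84.1);print(sense()["ee_rot"].round(4).tolist()); snap("wrist","w20")
E
```

```text
t 39.65 tcp [ 0.473  -0.3201  0.0449] psi -84.14 units [0.04 0.26 0.41] w 0.1 F [-0.1  0.8 -0.6]
spin -0.0
[[0.1021, -0.9884, 0.1128], [-0.9944, -0.0985, 0.0372], [-0.0256, -0.116, -0.9929]]
```

View pics/w20.png

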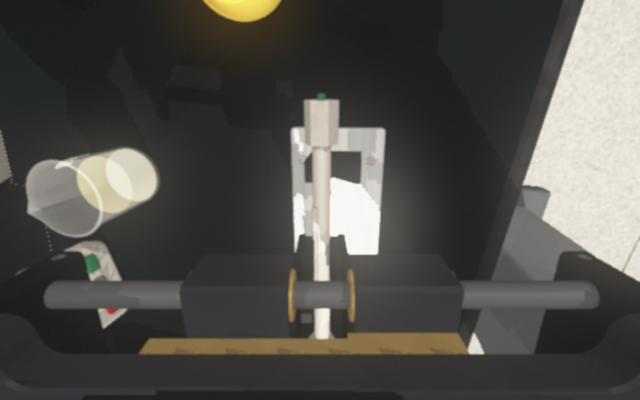

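Correct x by −5 mm and lower in small steps.

servo_tool:
  deltas:
    - {"slide": [0.04, 0.26, 0.1], "spin": 0}
    - {"slide": [0, 0.04, 0.2], "spin": 0}

```text
time_s: 39.9
tcp_pos: [0.467, -0.3219, 0.0372]
ee_rot: [[0.103, -0.988, 0.115], [-0.994, -0.099, 0.036], [-0.024, -0.118, -0.993]]
wrist_force: [-0.1, 0.1, -0.8]
gripper_width: 0.094
```

```bash
python3 - <<'E'
from h import *
go(.4678,-.3213,.034,-84.1); snap("wrist","w21",(270,80,420,270),3)
E
```

```text
t 39.9 tcp [ 0.467  -0.3219  0.0372] psi -84.1 units [-0.02 -0.02  0.13] w 0.094 F [-0.1  0.1 -0.8]
spin 0.0
```

View pics/w21.png

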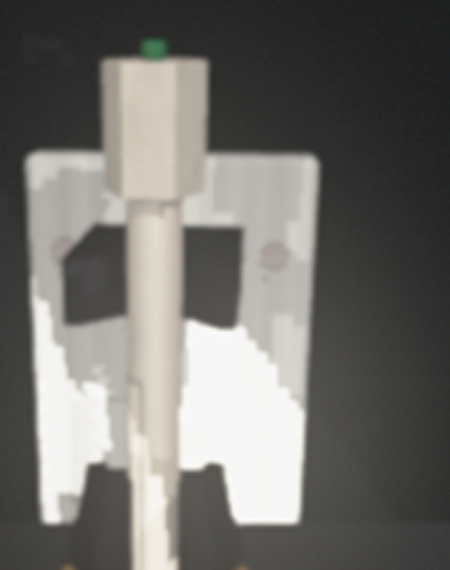

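servo_tool:
  deltas:
    - {"slide": [0, 0, 0.12], "spin": 0}
    - {"slide": [0, 0, 0], "spin": 0}

```text
time_s: 40.15
tcp_pos: [0.468, -0.3221, 0.0339]
ee_rot: [[0.102, -0.988, 0.116], [-0.994, -0.099, 0.036], [-0.024, -0.119, -0.993]]
wrist_force: [-0.3, 0.3, 1.4]
gripper_width: 0.102
```

servo_tool:
  deltas:
    - {"slide": [0, 0, 0], "spin": 0}
    - {"slide": [0, 0, 0], "spin": 0}
    - {"slide": [0, 0, 0], "spin": 0}
    - {"slide": [0, 0, -0.5], "spin": 0}
    - {"slide": [0, 0, -1], "spin": 0}
    - {"slide": [0, 0, -1], "spin": 0}
    - {"slide": [0, 0, -1], "spin": 0}
    - {"slide": [0, 0, 0], "spin": 0}
  gripper: 150

```text
time_s: 40.95
tcp_pos: [0.4574, -0.3262, 0.1271]
ee_rot: [[0.103, -0.988, 0.116], [-0.994, -0.1, 0.034], [-0.022, -0.119, -0.993]]
wrist_force: [0.6, 0.7, -0.1]
gripper_width: 0.408
```

```bash
python3 - <<'E'
from h import *
go(.4678,-.3213,.034,-84.1); snap("wrist","w22")
E
```

```text
t 40.95 tcp [ 0.4574 -0.3262  0.1271] psi -84.07 units [-0.07  0.01  3.75] w 0.408 F [ 0.6  0.7 -0.1]
spin 0.0
```

View pics/w22.png

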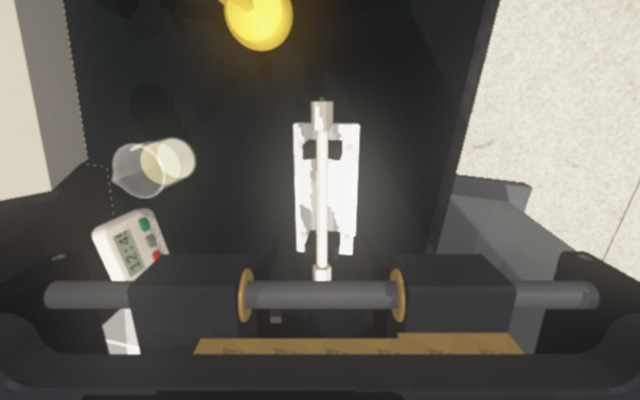

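```bash
python3 - <<'E'
from h import *
c=load("w22.npz"); A=onz(c,(321.5,101),.04);B=onz(c,(321.5,281),.04); print(A.round(4),B.round(4),((A+B)/2).round(4),np.linalg.norm(A-B))
# local: along-cradle offset of far end from center
a=np.radians(5.9); ey=np.array([-np.sin(a),np.cos(a)]); ex=np.array([np.cos(a),np.sin(a)]); C=np.array([.4678,-.3213])
for p in (A,B): print((p[:2]-C)@ex,(p[:2]-C)@ey)
go(.432,-.0091,.15,-3.4)
E
```

```text
[ 0.4759 -0.4058  0.04  ] [ 0.4595 -0.2455  0.04  ] [ 0.4677 -0.3256  0.04  ] 0.1611905707982672
-0.0006212562573258758 -0.08488630230291729
-0.0005053451315075369 0.0763042268198637
t 41.0 tcp [ 0.4565 -0.3255  0.1253] psi -84.11 units [-12.71  -0.4   -0.64] w 0.412 F [ 0.1  0.3 -0.8]
spin -10.09
```

servo_tool:
  deltas:
    - {"slide": [-0.9, 0, -0.1], "spin": -1}
    - {"slide": [-1, -0.2, -0.1], "spin": -1}
    - {"slide": [-1, -0.3, 0], "spin": -1}
    - {"slide": [-0.9, -0.5, 0], "spin": -1}
    - {"slide": [-0.8, -0.6, 0], "spin": -1}
    - {"slide": [-0.7, -0.7, 0], "spin": -1}
    - {"slide": [-0.6, -0.8, 0], "spin": -1}
    - {"slide": [-0.6, -0.9, 0], "spin": -1}
    - {"slide": [-0.6, -0.9, 0], "spin": -1}
    - {"slide": [-0.7, -1, 0], "spin": -1}
  gripper: 255

```text
time_s: 42.0
tcp_pos: [0.4169, -0.0639, 0.1311]
ee_rot: [[0.994, -0.023, 0.103], [-0.027, -0.999, 0.037], [0.102, -0.039, -0.994]]
wrist_force: [0.5, 0.7, -1.1]
gripper_width: 0.006
```

```bash
python3 - <<'E'
from h import *
from station import sense
go(.385,-.0065,.1,-3.4);print(sense()["ee_rot"].round(4).tolist(),sense()["joints"].round(1))
E
```

```text
t 42.0 tcp [ 0.4169 -0.0639  0.1311] psi -1.56 units [-1.46 -2.21  1.19] w 0.006 F [ 0.5  0.7 -1.1]
spin 0.23
[[0.9944, -0.0232, 0.1031], [-0.0271, -0.999, 0.0368], [0.1022, -0.0394, -0.994]] [ 13.    5.1 -37.5  -1.1 -41.2  76.4]
```

```bash
python3 - <<'E'
from h import *
c=load("w15.npz"); print(onz(c,(312,230),.006).round(4),onz(c,(206,250),.006).round(4),onz(c,(404,230),.01).round(4),"knob",onz(c,(321,192),.045).round(4))
E
```

```text
[0.383  0.0053 0.006 ] [0.364 0.128 0.006] [ 0.3804 -0.0944  0.01  ] knob [ 0.4317 -0.0091  0.045 ]
```

servo_tool:
  deltas:
    - {"slide": [-0.7, -0.7, 0], "spin": 0.2}
    - {"slide": [-0.6, -0.9, 0], "spin": 0}
    - {"slide": [-0.2, -0.5, 0.2], "spin": 0}
    - {"slide": [0, 0, 0.2], "spin": 0}

```text
time_s: 42.4
tcp_pos: [0.3778, -0.0063, 0.1177]
ee_rot: [[0.994, -0.045, 0.099], [-0.049, -0.998, 0.037], [0.097, -0.041, -0.994]]
wrist_force: [0.0, -0.7, -1.2]
gripper_width: 0.008
```

```bash
python3 - <<'E'
from h import *
from station import sense
go(.388,-.0065,.034,-3.4);print(sense()["ee_rot"].round(4).tolist(),sense()["joints"].round(1)); snap("wrist","w23")
E
```

```text
t 42.4 tcp [ 0.3778 -0.0063  0.1177] psi -2.82 units [0.08 0.13 3.37] w 0.008 F [ 0.  -0.7 -1.2]
spin 0.07
[[0.994, -0.0451, 0.0992], [-0.049, -0.9981, 0.0367], [0.0973, -0.0414, -0.9944]] [ 24.4   1.6 -44.6   0.7 -37.8  62.3]
```

View pics/w23.png

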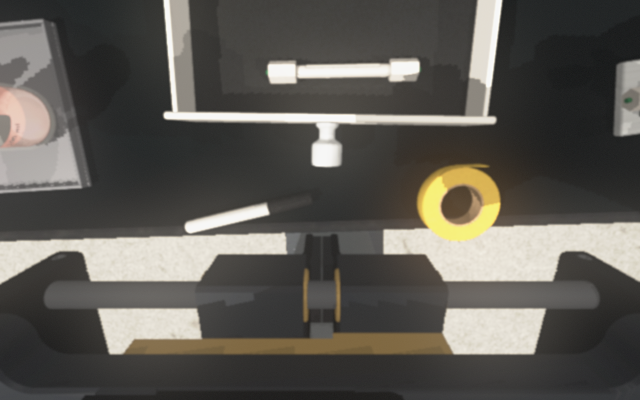

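servo_tool:
  deltas:
    - {"slide": [0, 0.1, 0.6], "spin": 0.07}
    - {"slide": [0, 0.1, 1], "spin": 0}
    - {"slide": [0, 0, 1], "spin": 0}
    - {"slide": [0, 0, 0.6], "spin": 0}
    - {"slide": [0, 0, 0], "spin": 0}

```text
time_s: 42.95
tcp_pos: [0.3873, -0.0114, 0.0341]
ee_rot: [[0.993, -0.059, 0.098], [-0.063, -0.997, 0.035], [0.096, -0.041, -0.995]]
wrist_force: [-0.6, 0.3, 0.8]
gripper_width: 0.006
```

```bash
python3 - <<'E'
from h import *
from station import sense
go(.53,-.0150,.034,-3.4);print(sense()["ee_rot"].round(4).tolist())
E
```

```text
t 42.95 tcp [ 0.3873 -0.0114  0.0341] psi -3.63 units [ 5.68 -0.19  0.56] w 0.006 F [-0.6  0.3  0.8]
spin -0.03
[[0.9934, -0.0593, 0.0979], [-0.0631, -0.9974, 0.0354], [0.0956, -0.0413, -0.9946]]
```

servo_tool:
  deltas:
    - {"slide": [0.4, 0, 0.04], "spin": 0}
    - {"slide": [0.5, 0, 0.05], "spin": 0}
    - {"slide": [0.6, 0, 0.06], "spin": 0}
    - {"slide": [0.7, 0, 0.07], "spin": 0}
    - {"slide": [0.7, 0, 0.07], "spin": 0}
    - {"slide": [0.7, 0, 0.07], "spin": 0}
    - {"slide": [0.6, 0, 0.06], "spin": 0}
    - {"slide": [0.5, 0, 0.05], "spin": 0}
    - {"slide": [0.3, 0, 0.03], "spin": 0}

```text
time_s: 43.85
tcp_pos: [0.5197, -0.0239, 0.0378]
ee_rot: [[0.993, -0.064, 0.095], [-0.068, -0.997, 0.035], [0.092, -0.041, -0.995]]
wrist_force: [-0.9, 0.7, -1.0]
gripper_width: 0.009
```

```bash
python3 - <<'E'
from h import *
from station import sense
go(.53,-.0150,.034,-3.4);print(sense()["ee_rot"].round(4).tolist()); snap("wrist","w24")
E
```

```text
t 43.85 tcp [ 0.5197 -0.0239  0.0378] psi -3.9 units [ 0.37 -0.37  0.2 ] w 0.009 F [-0.9  0.7 -1. ]
spin -0.06
[[0.9934, -0.0642, 0.0947], [-0.0678, -0.9971, 0.0349], [0.0922, -0.0411, -0.9949]]
```

View pics/w24.png

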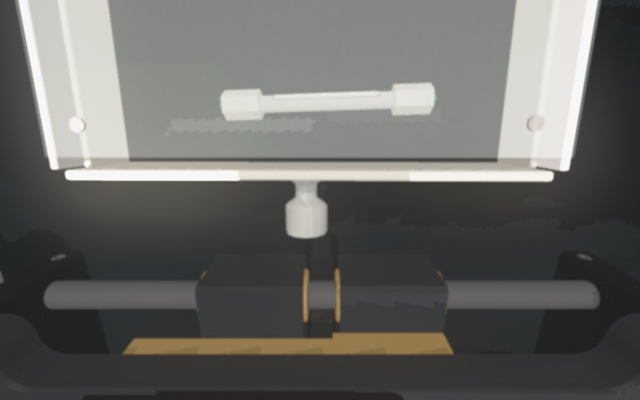

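servo_tool:
  deltas:
    - {"slide": [-0.1, -0.3, 0], "spin": 0}
    - {"slide": [0.3, 0, 0.05], "spin": 0}
    - {"slide": [0.25, 0, 0.03], "spin": 0}
    - {"slide": [0.15, 0, 0], "spin": 0}

```text
time_s: 44.3
tcp_pos: [0.5257, -0.0179, 0.0365]
ee_rot: [[0.995, -0.067, 0.073], [-0.07, -0.997, 0.033], [0.071, -0.038, -0.997]]
wrist_force: [-5.8, 2.3, 3.3]
gripper_width: 0.002
```

servo_tool:
  deltas:
    - {"slide": [0.15, 0, 0], "spin": 0}

```text
time_s: 44.4
tcp_pos: [0.5257, -0.0183, 0.0362]
ee_rot: [[0.996, -0.067, 0.065], [-0.07, -0.997, 0.032], [0.063, -0.036, -0.997]]
wrist_force: [-7.2, 2.2, 3.8]
gripper_width: 0.008
```

servo_tool:
  deltas:
    - {"slide": [0.15, 0, 0], "spin": 0}
    - {"slide": [0.15, 0, 0], "spin": 0}
    - {"slide": [0.15, 0, 0], "spin": 0}
    - {"slide": [0.15, 0, 0], "spin": 0}
    - {"slide": [0.15, 0, 0], "spin": 0}
    - {"slide": [0.15, 0, 0], "spin": 0}

```text
time_s: 45.0
tcp_pos: [0.5254, -0.0203, 0.0339]
ee_rot: [[0.997, -0.069, 0.017], [-0.069, -0.997, 0.028], [0.015, -0.029, -0.999]]
wrist_force: [-6.3, 2.2, 4.6]
gripper_width: 0.006
```

```bash
python3 - <<'E'
from h import *
from station import sense
go(.53,-.0150,.034,-3.4);print(sense()["ee_rot"].round(4).tolist()); snap("wrist","w25")
E
```

```text
t 45.0 tcp [ 0.5254 -0.0203  0.0339] psi -3.98 units [ 0.17 -0.22  0.  ] w 0.006 F [-6.3  2.2  4.6]
spin -0.07
[[0.9975, -0.069, 0.017], [-0.0694, -0.9972, 0.0276], [0.0151, -0.0287, -0.9995]]
```

View pics/w25.png

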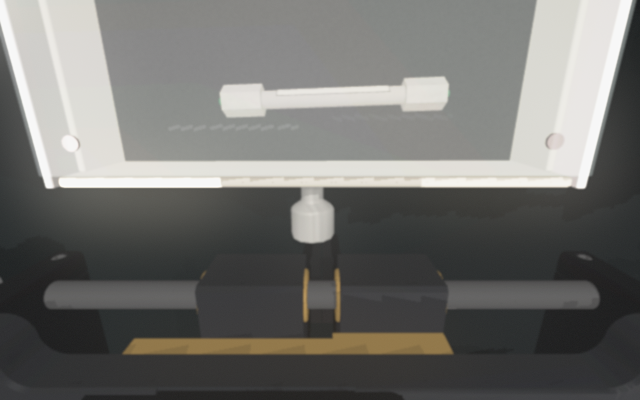

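servo_tool:
  deltas:
    - {"slide": [0.15, 0, 0], "spin": 0}
    - {"slide": [0.15, 0, 0], "spin": 0}
    - {"slide": [-0.5, 0, 0], "spin": 0}
    - {"slide": [-0.4, 0, -0.5], "spin": 0}
    - {"slide": [0, 0, -1], "spin": 0}
    - {"slide": [0, 0, -1], "spin": 0}
    - {"slide": [0, 0, -1], "spin": 0}
    - {"slide": [0, 0, -1], "spin": 0}
    - {"slide": [0, -0.4, -1], "spin": 0}
    - {"slide": [0, -0.8, -0.6], "spin": 1}
  gripper: 255

```text
time_s: 46.05
tcp_pos: [0.5022, 0.007, 0.1914]
ee_rot: [[0.978, -0.208, -0.004], [-0.208, -0.978, 0.025], [-0.009, -0.023, -1.0]]
wrist_force: [0.6, 0.8, -0.4]
gripper_width: 0.006
```

```bash
python3 - <<'E'
from h import *
from station import sense
go(.475,.2655,.2,-90);print(sense()["ee_rot"].round(4).tolist()); snap("scene","s26",(170,130,430,300),3)
c=snap("wrist","w26")
E
```

```text
t 46.05 tcp [0.5022 0.007  0.1914] psi -12.0 units [-3.22 -9.89 -0.08] w 0.006 F [ 0.6  0.8 -0.4]
spin 9.75
[[0.9781, -0.2081, -0.0039], [-0.2079, -0.9778, 0.0247], [-0.0089, -0.0233, -0.9997]]
```

View pics/s26.png

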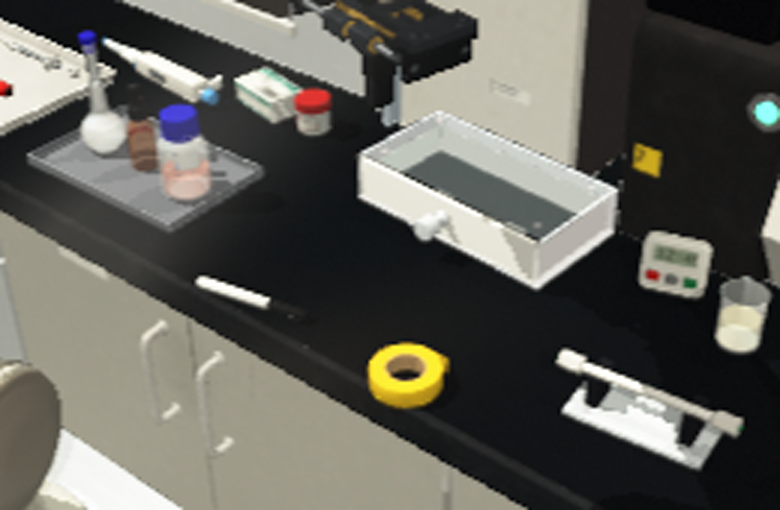

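View pics/w26.png

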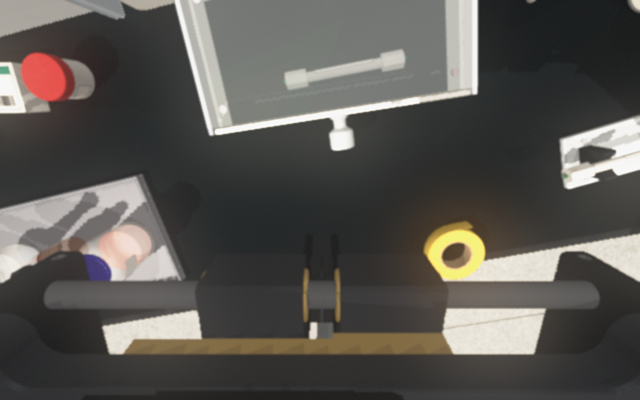

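servo_tool:
  deltas:
    - {"slide": [-0.2, -0.9, 0], "spin": 1}
    - {"slide": [-0.3, -0.8, 0], "spin": 1}
    - {"slide": [-0.4, -0.8, 0], "spin": 1}
    - {"slide": [-0.5, -0.7, 0], "spin": 1}
    - {"slide": [-0.6, -0.6, 0], "spin": 1}
    - {"slide": [-0.7, -0.5, 0], "spin": 1}
    - {"slide": [-0.8, -0.4, 0], "spin": 1}
    - {"slide": [-0.8, -0.3, 0], "spin": 1}
    - {"slide": [-0.8, -0.1, 0], "spin": 1}
    - {"slide": [-0.8, 0, 0], "spin": 0.6}
  gripper: 0

```text
time_s: 47.15
tcp_pos: [0.4931, 0.2261, 0.1899]
ee_rot: [[-0.009, -1.0, -0.012], [-1.0, 0.009, 0.021], [-0.02, 0.012, -1.0]]
wrist_force: [0.6, 0.6, 0.9]
gripper_width: 0.834
```

```bash
python3 - <<'E'
from h import *
from station import sense
go(.475,.2655,.2,-90);print(sense()["ee_rot"].round(4).tolist())
c=snap("wrist","w27");c=snap("top","t27")
E
```

```text
t 47.15 tcp [0.4931 0.2261 0.1899] psi -90.5 units [-1.58  0.74 -0.36] w 0.834 F [0.6 0.6 0.9]
spin -0.06
[[-0.0088, -0.9999, -0.0119], [-0.9998, 0.0085, 0.0205], [-0.0204, 0.0121, -0.9997]]
```

View pics/w27.png

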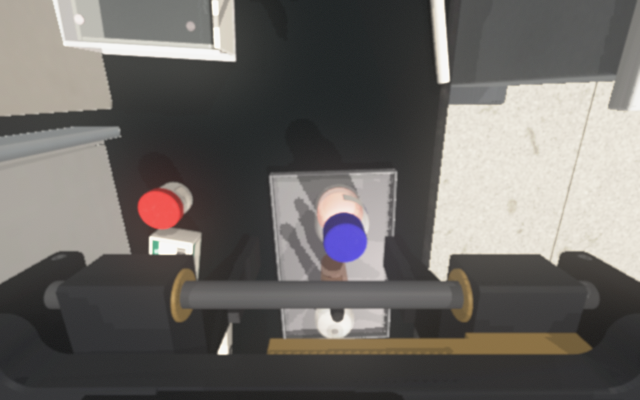

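View pics/t27.png

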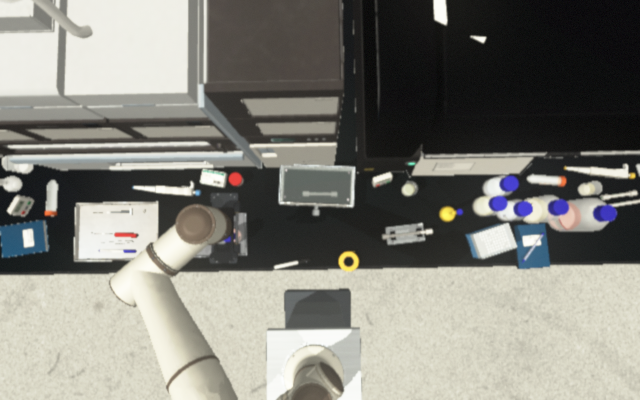

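```bash
python3 - <<'E'
from h import *
c=load("w27.npz"); f=c["frame"].astype(int);R,G,B=f[...,0],f[...,1],f[...,2]
b=blobs((B>R+50)&(B>G+50),315,205,375,270,30); print(b)
u=b[0]; print("cap",onz(c,u[1],.103).round(4))
t0=load("top0.npz")["frame"].astype(int);t1=load("t27.npz")["frame"].astype(int)
print("short/unit diff",np.abs(t1-t0)[186:218,279:356].max(2).mean(), blobs((t0.min(2)>120),300,188,342,202,15), blobs((t1.min(2)>120),300,188,342,202,15))
E
```

```text
[([324, 214, 43, 48, 1489], [345.2, 240.2])]
cap [0.4709 0.2635 0.103 ]
short/unit diff 10.556006493506494 [([302, 191, 36, 6, 165], [319.5, 193.5])] [([302, 191, 36, 6, 163], [319.4, 193.5])]
```

```bash
python3 - <<'E'
from h import *
go(.4715,.262,.077,-90)
E
```

```text
t 47.25 tcp [0.4933 0.2271 0.1898] psi -90.16 units [-1.3   0.82  4.55] w 0.927 F [-0.8  0.3 -0.5]
spin -0.02
```

servo_tool:
  deltas:
    - {"slide": [-0.6, 0.4, 0.3], "spin": 0}
    - {"slide": [-0.7, 0.4, 0.5], "spin": 0}
    - {"slide": [0, 0, 1], "spin": 0}
    - {"slide": [0, 0, 1], "spin": 0}
    - {"slide": [0, 0, 1], "spin": 0}
    - {"slide": [0, 0, 0.5], "spin": 0}
    - {"slide": [0, 0, 0], "spin": 0}

```text
time_s: 47.95
tcp_pos: [0.47, 0.2571, 0.0766]
ee_rot: [[0.017, -1.0, -0.015], [-1.0, -0.018, 0.017], [-0.017, 0.015, -1.0]]
wrist_force: [0.0, -0.1, -0.1]
gripper_width: 1.001
```

```bash
python3 - <<'E'
from h import *
from station import sense
go(.4715,.262,.077,-90);print(sense()["ee_rot"].round(4).tolist())
snap("wrist","w28")
E
```

```text
t 47.95 tcp [0.47   0.2571 0.0766] psi -89.0 units [-0.2  -0.06 -0.02] w 1.001 F [ 0.  -0.1 -0.1]
spin 0.12
[[0.0174, -0.9997, -0.0154], [-0.9997, -0.0176, 0.0168], [-0.017, 0.0151, -0.9997]]
```

View pics/w28.png

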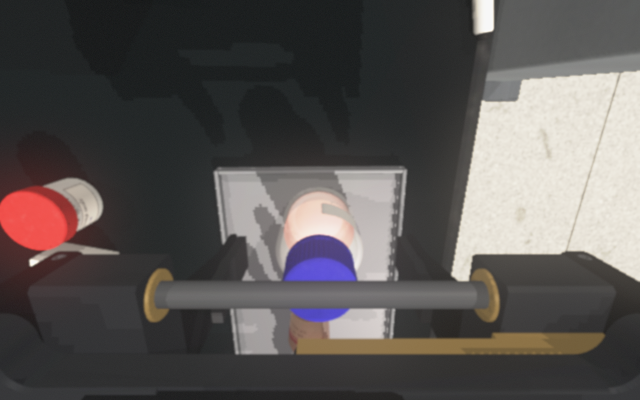

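```bash
python3 - <<'E'
from h import *
c=load("w28.npz"); print(onz(c,(320,285),.104).round(4),onz(c,(320,320),.104).round(4))
E
```

```text
[0.471  0.2622 0.104 ] [0.4706 0.2838 0.104 ]
```

servo_tool:
  deltas:
    - {"slide": [-0.25, 0, 0], "spin": 0}
    - {"slide": [0, 0, 0], "spin": 0}
    - {"slide": [0, 0, 0], "spin": 0}
    - {"slide": [0, 0, 0], "spin": 0}
    - {"slide": [0, 0, 0], "spin": 0}
    - {"slide": [0, 0, 0], "spin": 0}
    - {"slide": [0, 0, 0], "spin": 0}
  gripper: 255

```text
time_s: 48.7
tcp_pos: [0.4724, 0.2648, 0.0814]
ee_rot: [[0.02, -1.0, -0.009], [-1.0, -0.02, 0.022], [-0.022, 0.008, -1.0]]
wrist_force: [-0.2, 0.3, 1.3]
gripper_width: 0.451
```

```bash
python3 - <<'E'
from h import *
from station import sense
go(.4955,.0812,.12,-90);print(sense()["ee_rot"].round(4).tolist())
E
```

```text
t 48.7 tcp [0.4724 0.2648 0.0814] psi -88.84 units [ 7.33 -0.76 -1.72] w 0.451 F [-0.2  0.3  1.3]
spin 0.14
[[0.0202, -0.9998, -0.0088], [-0.9995, -0.0204, 0.0223], [-0.0225, 0.0083, -0.9997]]
```

servo_tool:
  deltas:
    - {"slide": [0, 0, 0.1], "spin": 0}
    - {"slide": [0, 0, 0], "spin": 0}

```text
time_s: 48.9
tcp_pos: [0.4726, 0.2653, 0.0816]
ee_rot: [[0.022, -1.0, -0.008], [-1.0, -0.022, 0.023], [-0.023, 0.007, -1.0]]
wrist_force: [-0.6, 0.7, -2.3]
gripper_width: 0.419
```

servo_tool:
  deltas:
    - {"slide": [0, 0, -0.6], "spin": 0}
    - {"slide": [0.3, 0, -1], "spin": 0}
    - {"slide": [1, -0.1, -0.4], "spin": 0}
    - {"slide": [1, -0.1, 0], "spin": 0}
    - {"slide": [1, -0.2, 0], "spin": 0}
    - {"slide": [1, -0.2, 0], "spin": 0}
    - {"slide": [1, -0.1, 0], "spin": 0}
    - {"slide": [1, -0.1, 0], "spin": 0}
    - {"slide": [0.7, 0, 0], "spin": 0}
    - {"slide": [0, 0, 0], "spin": 0}

```text
time_s: 49.9
tcp_pos: [0.4937, 0.0824, 0.1243]
ee_rot: [[0.022, -1.0, -0.017], [-1.0, -0.022, 0.019], [-0.02, 0.016, -1.0]]
wrist_force: [-0.3, 0.3, -0.7]
gripper_width: 0.414
```

```bash
python3 - <<'E'
from h import *
from station import sense
go(.4955,.0812,.085,-90);print(sense()["ee_rot"].round(4).tolist())
snap("wrist","w29")
E
```

```text
t 49.9 tcp [0.4937 0.0824 0.1243] psi -88.74 units [ 0.08 -0.1   1.57] w 0.414 F [-0.3  0.3 -0.7]
spin 0.16
[[0.022, -0.9996, -0.0166], [-0.9996, -0.0223, 0.0192], [-0.0196, 0.0162, -0.9997]]
```

View pics/w29.png

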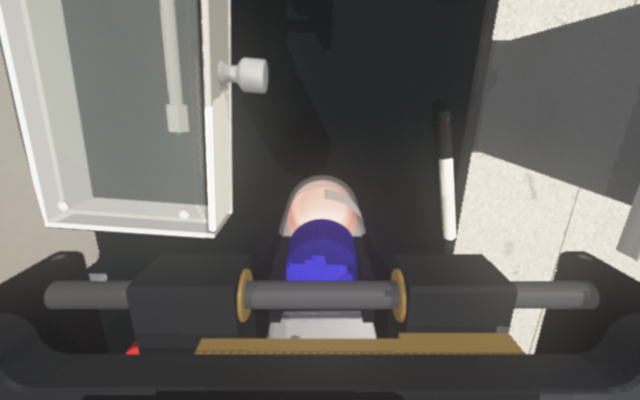

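servo_tool:
  deltas:
    - {"slide": [0.08, -0.1, 0.5], "spin": 0}
    - {"slide": [0, 0, 0.6], "spin": 0}
    - {"slide": [0, 0, 0.4], "spin": 0}
    - {"slide": [0, 0, 0.1], "spin": 0}

```text
time_s: 50.35
tcp_pos: [0.4962, 0.0841, 0.0808]
ee_rot: [[0.025, -1.0, -0.016], [-0.999, -0.025, 0.02], [-0.021, 0.015, -1.0]]
wrist_force: [-0.3, -0.4, -2.0]
gripper_width: 0.419
```

```bash
python3 - <<'E'
from h import *
go(.4955,.0812,.079,-90)
E
```

```text
t 50.35 tcp [0.4962 0.0841 0.0808] psi -88.57 units [0.12 0.03 0.07] w 0.419 F [-0.3 -0.4 -2. ]
spin 0.18
```

servo_tool:
  deltas:
    - {"slide": [0.12, 0.03, 0], "spin": 0}
    - {"slide": [0, 0, 0.1], "spin": 0}
    - {"slide": [0, 0, 0.03], "spin": 0}

```text
time_s: 50.65
tcp_pos: [0.4955, 0.0815, 0.0784]
ee_rot: [[0.028, -0.999, -0.017], [-0.999, -0.028, 0.018], [-0.019, 0.016, -1.0]]
wrist_force: [-2.3, -0.1, 3.0]
gripper_width: 0.415
```

```bash
python3 - <<'E'
from h import *
go(.4955,.0812,.079,-90)
E
```

```text
t 50.65 tcp [0.4955 0.0815 0.0784] psi -88.39 units [ 0.01  0.   -0.02] w 0.415 F [-2.3 -0.1  3. ]
spin 0.2
```

Contact (+3 N) at the right spot; release and rise.

servo_tool:
  deltas:
    - {"slide": [0, 0, 0], "spin": 0}
    - {"slide": [0, 0, 0], "spin": 0}
    - {"slide": [0, 0, 0], "spin": 0}
    - {"slide": [0, 0, -0.5], "spin": 0}
    - {"slide": [0, 0, -1], "spin": 0}
    - {"slide": [0, 0, -1], "spin": 0}
    - {"slide": [0, 0, -1], "spin": 0}
    - {"slide": [0, 0, -0.6], "spin": 0}
    - {"slide": [-0.5, 0, 0], "spin": 0}
  gripper: 40

```text
time_s: 51.55
tcp_pos: [0.4989, 0.0924, 0.1865]
ee_rot: [[0.027, -1.0, -0.011], [-0.999, -0.027, 0.02], [-0.021, 0.01, -1.0]]
wrist_force: [0.3, 0.2, 0.5]
gripper_width: 0.842
```

```bash
python3 - <<'E'
from h import *
from station import sense
go(.476,.3432,.2,-90);print(sense()["ee_rot"].round(4).tolist())
snap("wrist","w30")
E
```

```text
t 51.55 tcp [0.4989 0.0924 0.1865] psi -88.45 units [-10.06   0.65  -0.32] w 0.842 F [0.3 0.2 0.5]
spin 0.19
[[0.027, -0.9996, -0.0107], [-0.9994, -0.0272, 0.0204], [-0.0207, 0.0102, -0.9997]]
```

View pics/w30.png

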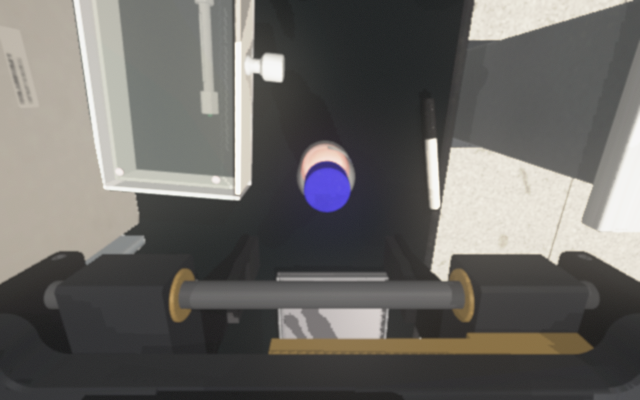

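```bash
python3 - <<'E'
from h import *
c=load("w30.npz"); f=c["frame"].astype(int);R,G,B=f[...,0],f[...,1],f[...,2]
b=blobs((B>R+50)&(B>G+50),295,150,360,220,30); print(b,onz(c,(b[0][1][0],b[0][0][1]+b[0][0][2]/2),.101).round(4))
E
```

```text
[([304, 162, 47, 51, 1861], [326.6, 187.5])] [0.494  0.0783 0.101 ]
```

servo_tool:
  deltas:
    - {"slide": [-1, 0, 0], "spin": 0.2}
    - {"slide": [-1, 0, 0], "spin": 0}
    - {"slide": [-1, 0.1, 0], "spin": 0}
    - {"slide": [-1, 0.1, 0], "spin": 0}
    - {"slide": [-1, 0.1, 0], "spin": 0}
    - {"slide": [-1, 0.1, 0], "spin": 0}
    - {"slide": [-1, 0.1, 0], "spin": 0}
    - {"slide": [-1, 0.1, 0], "spin": 0}
    - {"slide": [-0.6, 0, 0], "spin": 0}
  gripper: 0

```text
time_s: 52.5
tcp_pos: [0.476, 0.3188, 0.1766]
ee_rot: [[-0.001, -1.0, -0.028], [-1.0, 0.001, 0.011], [-0.011, 0.028, -1.0]]
wrist_force: [0.6, -0.2, -0.6]
gripper_width: 1.0
```

```bash
python3 - <<'E'
from h import *
from station import sense
go(.476,.3432,.2,-90);print(sense()["ee_rot"].round(4).tolist())
snap("wrist","w31")
E
```

```text
t 52.5 tcp [0.476  0.3188 0.1766] psi -90.05 units [-0.99  0.03 -0.93] w 1.0 F [ 0.6 -0.2 -0.6]
spin -0.01
[[-0.0008, -0.9996, -0.0277], [-0.9999, 0.0005, 0.0113], [-0.0113, 0.0277, -0.9996]]
```

View pics/w31.png

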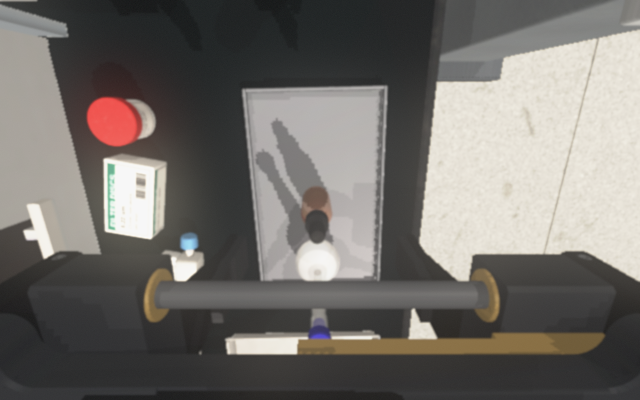

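```bash
python3 - <<'E'
from h import *
c=load("w31.npz"); im=c["frame"][170:260,270:370,::-1]; cv2.imwrite("pics/w31c.png",cv2.resize(im,None,fx=6,fy=6,interpolation=cv2.INTER_CUBIC))
for uv in ((317,230),(317,233)): print(onz(c,uv,.108).round(4))
go(.473,.343,.046,-90)
E
```

```text
[0.4775 0.3368 0.108 ]
[0.4775 0.3394 0.108 ]
t 52.55 tcp [0.4763 0.3204 0.1763] psi -89.98 units [-0.84 -0.01  5.22] w 0.997 F [0.8 2.3 0.2]
spin 0.0
```

View pics/w31c.png

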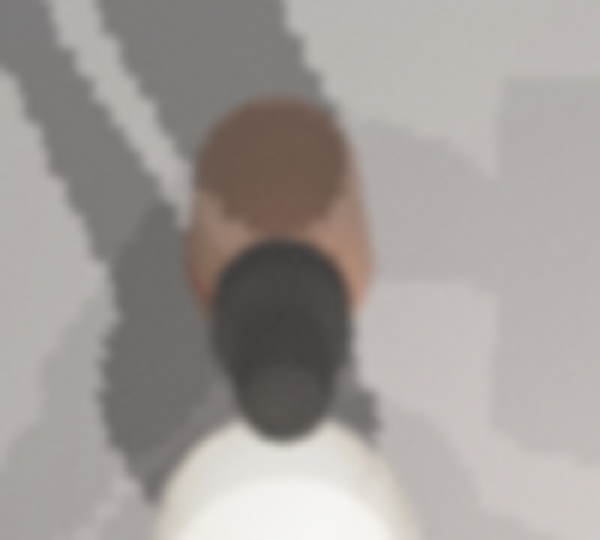

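servo_tool:
  deltas:
    - {"slide": [-0.4, 0, 0.7], "spin": 0}
    - {"slide": [-0.4, 0, 1], "spin": 0}
    - {"slide": [0, 0, 1], "spin": 0}
    - {"slide": [0, 0, 1], "spin": 0}
    - {"slide": [0, 0, 1], "spin": 0}
    - {"slide": [0, 0, 0.4], "spin": 0}
    - {"slide": [0, 0, 0], "spin": 0}

```text
time_s: 53.25
tcp_pos: [0.4711, 0.3425, 0.04]
ee_rot: [[0.002, -1.0, -0.031], [-1.0, -0.002, 0.007], [-0.007, 0.031, -0.999]]
wrist_force: [-0.7, 0.5, 0.0]
gripper_width: 1.001
```

```bash
python3 - <<'E'
from h import *
from station import sense
go(.4775,.342,.045,-90);print(sense()["ee_rot"].round(4).tolist()); snap("wrist","w32")
E
```

```text
t 53.25 tcp [0.4711 0.3425 0.04  ] psi -89.89 units [ 0.02 -0.25 -0.21] w 1.001 F [-0.7  0.5  0. ]
spin 0.01
[[0.0019, -0.9995, -0.0311], [-1.0, -0.0021, 0.007], [-0.0071, 0.031, -0.9995]]
```

View pics/w32.png

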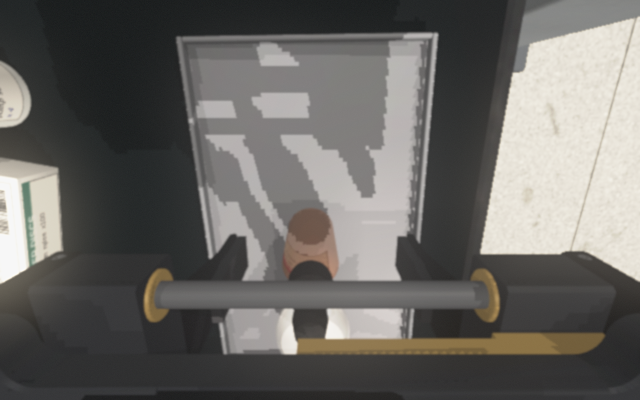

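Shift +6 mm in x, up 4 mm and close.

servo_tool:
  deltas:
    - {"slide": [0, -0.25, -0.15], "spin": 0}
    - {"slide": [0, 0, 0], "spin": 0}
    - {"slide": [0, 0, 0], "spin": 0}
    - {"slide": [0, 0, 0], "spin": 0}
    - {"slide": [0, 0, 0], "spin": 0}
    - {"slide": [0, 0, 0], "spin": 0}
    - {"slide": [0, 0, 0], "spin": 0}
    - {"slide": [0, 0, 0], "spin": 0}
    - {"slide": [0, 0, 0], "spin": 0}
  gripper: 255

```text
time_s: 54.2
tcp_pos: [0.4809, 0.3449, 0.0501]
ee_rot: [[0.002, -1.0, -0.023], [-1.0, -0.003, 0.015], [-0.015, 0.023, -1.0]]
wrist_force: [-0.2, -0.4, -0.6]
gripper_width: 0.349
```

```bash
python3 - <<'E'
from h import *
from station import sense
go(.4837,-.1067,None,-90);print(sense()["ee_rot"].round(4).tolist())
E
```

```text
t 54.2 tcp [0.4809 0.3449 0.0501] psi -89.87 units [18.06 -0.06 -0.28] w 0.349 F [-0.2 -0.4 -0.6]
spin 0.02
[[0.0023, -0.9997, -0.0231], [-0.9999, -0.0026, 0.0152], [-0.0153, 0.0231, -0.9996]]
```

servo_tool:
  deltas:
    - {"slide": [0, 0, -0.5], "spin": 0}
    - {"slide": [0, 0, -1], "spin": 0}
    - {"slide": [0, 0, -1], "spin": 0}
    - {"slide": [0, 0, -1], "spin": 0}
    - {"slide": [0.4, 0, -1], "spin": 0}
    - {"slide": [0.8, 0, -0.6], "spin": 0}
    - {"slide": [1, 0, -0.1], "spin": 0}
    - {"slide": [1, 0, 0], "spin": 0}
    - {"slide": [1, 0, 0], "spin": 0}
    - {"slide": [1, 0, 0], "spin": 0}

```text
time_s: 55.2
tcp_pos: [0.4849, 0.2111, 0.1906]
ee_rot: [[0.008, -1.0, -0.018], [-1.0, -0.008, 0.017], [-0.017, 0.018, -1.0]]
wrist_force: [0.3, -0.5, -1.1]
gripper_width: 0.349
```

```bash
python3 - <<'E'
from h import *
from station import sense
go(.4837,-.1047,None,-90);print(sense()["ee_rot"].round(4).tolist())
E
```

```text
t 55.2 tcp [0.4849 0.2111 0.1906] psi -89.55 units [12.63  0.15 -0.22] w 0.349 F [ 0.3 -0.5 -1.1]
spin 0.06
[[0.0078, -0.9998, -0.0181], [-0.9998, -0.0081, 0.0171], [-0.0172, 0.0179, -0.9997]]
```

servo_tool:
  deltas:
    - {"slide": [1, 0, 0], "spin": 0}
    - {"slide": [1, 0, 0], "spin": 0}
    - {"slide": [1, 0, 0], "spin": 0}
    - {"slide": [1, 0, 0], "spin": 0}
    - {"slide": [1, 0, 0], "spin": 0}
    - {"slide": [1, 0, 0], "spin": 0}
    - {"slide": [1, 0, 0], "spin": 0}
    - {"slide": [1, 0, 0], "spin": 0}
    - {"slide": [1, 0, 0], "spin": 0}
    - {"slide": [1, 0, 0], "spin": 0}

```text
time_s: 56.2
tcp_pos: [0.4854, -0.0498, 0.1951]
ee_rot: [[0.01, -1.0, -0.009], [-1.0, -0.01, 0.02], [-0.02, 0.009, -1.0]]
wrist_force: [0.7, 1.7, -1.8]
gripper_width: 0.351
```

```bash
python3 - <<'E'
from h import *
from station import sense
go(.4837,-.1047,.08,-90);print(sense()["ee_rot"].round(4).tolist())
E
```

```text
t 56.2 tcp [ 0.4854 -0.0498  0.1951] psi -89.43 units [2.29 0.05 4.56] w 0.351 F [ 0.7  1.7 -1.8]
spin 0.07
[[0.0099, -0.9999, -0.009], [-0.9997, -0.0101, 0.0203], [-0.0204, 0.0088, -0.9998]]
```

servo_tool:
  deltas:
    - {"slide": [1, 0, 0.4], "spin": 0}
    - {"slide": [0.8, 0, 0.7], "spin": 0}
    - {"slide": [0.3, 0, 0.9], "spin": 0}
    - {"slide": [0, 0, 0.9], "spin": 0}
    - {"slide": [0, 0, 0.8], "spin": 0}
    - {"slide": [0, 0, 0.5], "spin": 0}
    - {"slide": [0, 0, 0], "spin": 0}

```text
time_s: 56.9
tcp_pos: [0.4864, -0.1063, 0.0925]
ee_rot: [[0.004, -1.0, 0.001], [-1.0, -0.004, 0.02], [-0.02, -0.001, -1.0]]
wrist_force: [-0.5, -0.1, -0.8]
gripper_width: 0.352
```

```bash
python3 - <<'E'
from h import *
from station import sense
go(.4837,-.1047,.05,-90);print(sense()["ee_rot"].round(4).tolist()); snap("wrist","w33"); snap("scene","s33",(270,150,400,280),5)
E
```

```text
t 56.9 tcp [ 0.4864 -0.1063  0.0925] psi -89.75 units [-0.03  0.11  1.7 ] w 0.352 F [-0.5 -0.1 -0.8]
spin 0.03
[[0.0043, -1.0, 0.0006], [-0.9998, -0.0043, 0.0202], [-0.0202, -0.0007, -0.9998]]
```

View pics/w33.png

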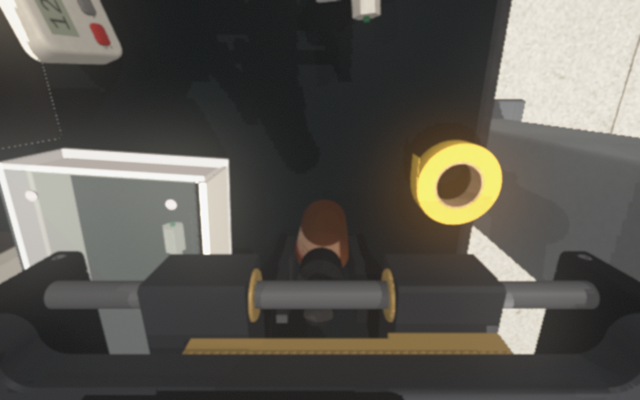

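View pics/s33.png

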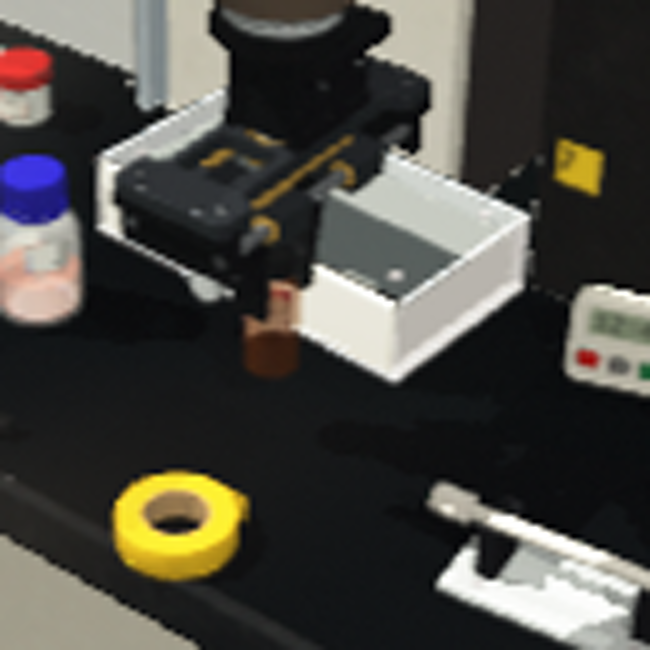

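servo_tool:
  deltas:
    - {"slide": [0, 0.1, 0.5], "spin": 0}
    - {"slide": [0, 0, 0.5], "spin": 0}
    - {"slide": [0, 0, 0.3], "spin": 0}
    - {"slide": [0, 0, 0.15], "spin": 0}

```text
time_s: 57.4
tcp_pos: [0.4903, -0.1052, 0.0628]
ee_rot: [[0.007, -1.0, 0.017], [-1.0, -0.007, 0.02], [-0.02, -0.017, -1.0]]
wrist_force: [0.4, 0.1, -0.6]
gripper_width: 0.349
```

servo_tool:
  deltas:
    - {"slide": [0, 0, 0.1], "spin": 0}
    - {"slide": [0, 0, 0.05], "spin": 0}

```text
time_s: 57.6
tcp_pos: [0.4912, -0.105, 0.0598]
ee_rot: [[0.008, -1.0, 0.019], [-1.0, -0.007, 0.02], [-0.02, -0.019, -1.0]]
wrist_force: [-0.5, -0.4, -0.3]
gripper_width: 0.354
```

servo_tool:
  deltas:
    - {"slide": [0, 0.2, 0.15], "spin": 0}
    - {"slide": [0, 0.1, 0.15], "spin": 0}
    - {"slide": [0, 0, 0.05], "spin": 0}

```text
time_s: 57.9
tcp_pos: [0.4837, -0.1048, 0.0511]
ee_rot: [[0.008, -1.0, 0.02], [-1.0, -0.007, 0.02], [-0.02, -0.021, -1.0]]
wrist_force: [0.4, -0.5, -0.9]
gripper_width: 0.346
```

servo_tool:
  deltas:
    - {"slide": [0, 0, 0.12], "spin": 0}
    - {"slide": [0, 0, 0.04], "spin": 0}

```text
time_s: 58.1
tcp_pos: [0.4837, -0.1048, 0.0468]
ee_rot: [[0.008, -1.0, 0.02], [-1.0, -0.008, 0.02], [-0.02, -0.021, -1.0]]
wrist_force: [0.1, 0.4, -0.8]
gripper_width: 0.351
```

servo_tool:
  deltas:
    - {"slide": [0, 0, 0.06], "spin": 0}
    - {"slide": [0, 0, 0.04], "spin": 0}

```text
time_s: 58.3
tcp_pos: [0.484, -0.1049, 0.0465]
ee_rot: [[0.01, -1.0, 0.02], [-1.0, -0.009, 0.019], [-0.019, -0.02, -1.0]]
wrist_force: [-3.3, 1.3, 8.4]
gripper_width: 0.349
```

Contact (8 N). Release and rise.

servo_tool:
  deltas:
    - {"slide": [0, 0, 0], "spin": 0}
    - {"slide": [0, 0, 0], "spin": 0}
    - {"slide": [0, 0, 0], "spin": 0}
    - {"slide": [0, 0, -0.5], "spin": 0}
    - {"slide": [0, 0, -1], "spin": 0}
    - {"slide": [0, 0, -1], "spin": 0}
    - {"slide": [0, 0, -1], "spin": 0}
    - {"slide": [0, 0, -1], "spin": 0}
    - {"slide": [-0.5, 0, -1], "spin": 0}
    - {"slide": [-1, 0, -0.3], "spin": 0}
  gripper: 40

```text
time_s: 59.3
tcp_pos: [0.4804, -0.0713, 0.195]
ee_rot: [[0.005, -1.0, 0.015], [-1.0, -0.005, 0.018], [-0.018, -0.015, -1.0]]
wrist_force: [0.7, -0.1, 0.2]
gripper_width: 0.841
```

```bash
python3 - <<'E'
from h import *
from station import sense
go(.474,.412,.22,-90);print(sense()["ee_rot"].round(4).tolist()); snap("wrist","w34")
E
```

```text
t 59.3 tcp [ 0.4804 -0.0713  0.195 ] psi -89.69 units [-19.35   0.14  -0.65] w 0.841 F [ 0.7 -0.1  0.2]
spin 0.04
[[0.0054, -0.9999, 0.015], [-0.9998, -0.0051, 0.0182], [-0.0182, -0.0151, -0.9997]]
```

View pics/w34.png

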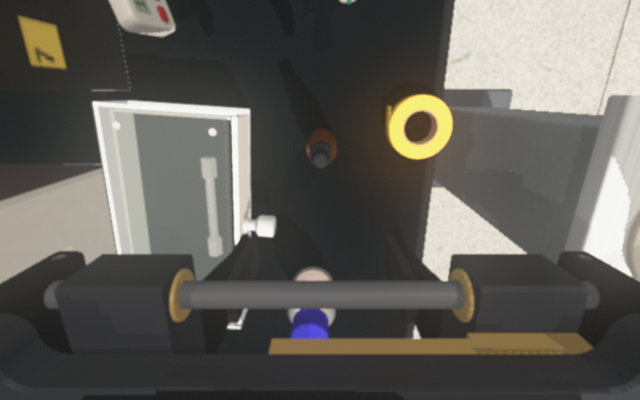

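```bash
python3 - <<'E'
from h import *
c=load("w34.npz"); print(onz(c,(320.5,155),.105).round(4))
E
```

```text
[ 0.4827 -0.1103  0.105 ]
```

servo_tool:
  deltas:
    - {"slide": [-1, 0, -0.3], "spin": 0}
    - {"slide": [-1, 0, -0.3], "spin": 0}
    - {"slide": [-1, 0, -0.2], "spin": 0}
    - {"slide": [-1, 0, 0], "spin": 0}
    - {"slide": [-1, 0, 0], "spin": 0}
    - {"slide": [-1, 0, 0], "spin": 0}
    - {"slide": [-1, 0, 0], "spin": 0}
    - {"slide": [-1, 0, 0], "spin": 0}
    - {"slide": [-1, 0, 0], "spin": 0}
    - {"slide": [-1, 0, 0], "spin": 0}
  gripper: 0

```text
time_s: 60.35
tcp_pos: [0.4769, 0.1884, 0.2179]
ee_rot: [[0.006, -1.0, 0.013], [-1.0, -0.006, 0.019], [-0.019, -0.013, -1.0]]
wrist_force: [1.2, -0.1, 0.8]
gripper_width: 1.002
```

servo_tool:
  deltas:
    - {"slide": [-1, 0, 0], "spin": 0}
    - {"slide": [-1, 0, 0], "spin": 0}
    - {"slide": [-1, 0, 0], "spin": 0}
    - {"slide": [-1, 0, 0], "spin": 0}
    - {"slide": [-1, 0, 0], "spin": 0}
    - {"slide": [-1, 0, 0], "spin": 0}
    - {"slide": [-0.7, 0, 0], "spin": 0}

```text
time_s: 61.05
tcp_pos: [0.4744, 0.3624, 0.2161]
ee_rot: [[0.008, -1.0, 0.008], [-1.0, -0.008, 0.015], [-0.014, -0.008, -1.0]]
wrist_force: [0.1, -0.3, -0.2]
gripper_width: 0.997
```

```bash
python3 - <<'E'
from h import *
from station import sense
go(.474,.412,.22,-90);print(sense()["ee_rot"].round(4).tolist()); snap("wrist","w35")
E
```

```text
t 61.05 tcp [0.4744 0.3624 0.2161] psi -89.56 units [-1.99 -0.   -0.13] w 0.997 F [ 0.1 -0.3 -0.2]
spin 0.06
[[0.0077, -0.9999, 0.008], [-0.9999, -0.0076, 0.0145], [-0.0145, -0.0081, -0.9999]]
```

View pics/w35.png

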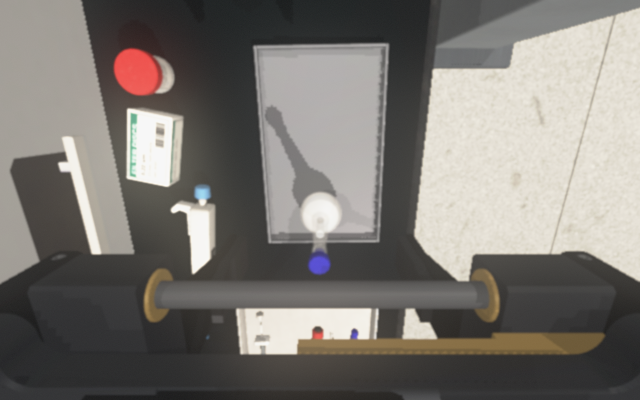

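```bash
python3 - <<'E'
from h import *
c=load("w35.npz"); print(onz(c,(319.5,262),.148).round(4),onz(c,(321,213),.028).round(4))
go(.4735,.411,.11,-90)
E
```

```text
[0.476 0.41  0.148] [0.4757 0.4122 0.028 ]
t 61.1 tcp [0.4747 0.3645 0.2158] psi -89.48 units [-1.79  0.07  4.26] w 0.998 F [0.7 1.4 0.1]
spin 0.06
```

servo_tool:
  deltas:
    - {"slide": [-0.9, 0, 0.2], "spin": 0}
    - {"slide": [-0.9, 0, 0.5], "spin": 0}
    - {"slide": [0, 0, 1], "spin": 0}
    - {"slide": [0, 0, 1], "spin": 0}
    - {"slide": [0, 0, 1], "spin": 0}
    - {"slide": [0, 0, 0.7], "spin": 0}
    - {"slide": [0, 0, 0.3], "spin": 0}
    - {"slide": [0, 0, 0], "spin": 0}

```text
time_s: 61.9
tcp_pos: [0.4758, 0.4122, 0.0925]
ee_rot: [[0.009, -1.0, 0.007], [-1.0, -0.009, 0.013], [-0.013, -0.007, -1.0]]
wrist_force: [0.3, 0.4, -0.5]
gripper_width: 1.001
```

```bash
python3 - <<'E'
from h import *
from station import sense
go(.476,.411,.092,-90);print(sense()["ee_rot"].round(4).tolist()); snap("wrist","w36")
E
```

```text
t 61.9 tcp [0.4758 0.4122 0.0925] psi -89.46 units [ 0.05 -0.01  0.02] w 1.001 F [ 0.3  0.4 -0.5]
spin 0.07
[[0.0094, -0.9999, 0.0071], [-0.9999, -0.0093, 0.0128], [-0.0127, -0.0072, -0.9999]]
```

View pics/w36.png

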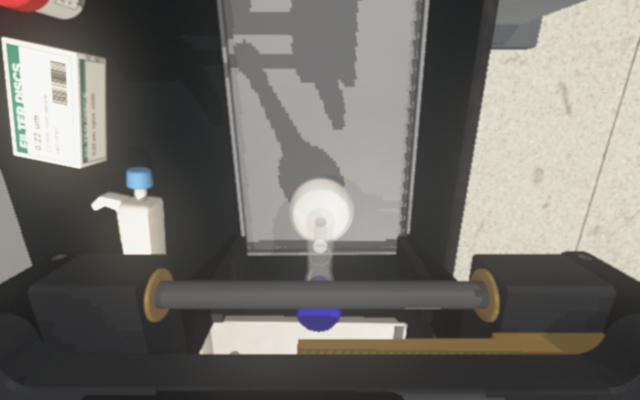

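Aligned; close.

servo_tool:
  deltas:
    - {"slide": [0.05, 0, 0], "spin": 0}
    - {"slide": [0, 0, 0], "spin": 0}
    - {"slide": [0, 0, 0], "spin": 0}
    - {"slide": [0, 0, 0], "spin": 0}
    - {"slide": [0, 0, 0], "spin": 0}
    - {"slide": [0, 0, 0], "spin": 0}
    - {"slide": [0, 0, 0], "spin": 0}
    - {"slide": [0, 0, 0], "spin": 0}
    - {"slide": [0, 0, 0], "spin": 0}
    - {"slide": [0, 0, 0], "spin": 0}
  gripper: 255

```text
time_s: 62.95
tcp_pos: [0.4779, 0.413, 0.0982]
ee_rot: [[0.01, -1.0, 0.013], [-1.0, -0.01, 0.02], [-0.02, -0.014, -1.0]]
wrist_force: [-0.4, 0.7, 0.0]
gripper_width: 0.169
```

servo_tool:
  deltas:
    - {"slide": [0, 0, 0], "spin": 0}
    - {"slide": [0, 0, -0.4], "spin": 0}
    - {"slide": [0, 0, -0.9], "spin": 0}
    - {"slide": [0, 0, -1], "spin": 0}
    - {"slide": [0, 0, -1], "spin": 0}
    - {"slide": [0, 0, -1], "spin": 0}
    - {"slide": [0.4, 0, -0.8], "spin": 0}
    - {"slide": [0.8, 0, -0.4], "spin": 0}
    - {"slide": [1, 0, 0], "spin": 0}
    - {"slide": [1, 0, 0], "spin": 0}

```text
time_s: 63.95
tcp_pos: [0.4758, 0.3274, 0.2411]
ee_rot: [[0.013, -1.0, 0.012], [-1.0, -0.013, 0.018], [-0.018, -0.012, -1.0]]
wrist_force: [1.2, 0.3, -1.4]
gripper_width: 0.154
```

servo_tool:
  deltas:
    - {"slide": [1, 0, 0], "spin": 0}
    - {"slide": [1, 0, 0], "spin": 0}
    - {"slide": [1, 0, 0], "spin": 0}
    - {"slide": [1, 0, 0], "spin": 0}
    - {"slide": [1, 0, 0], "spin": 0}
    - {"slide": [1, 0, 0], "spin": 0}
    - {"slide": [1, 0, 0], "spin": 0}
    - {"slide": [1, 0, 0], "spin": 0}
    - {"slide": [1, 0, 0], "spin": 0}
    - {"slide": [1, 0, 0], "spin": 0}

```text
time_s: 64.95
tcp_pos: [0.4695, 0.0553, 0.2353]
ee_rot: [[0.008, -1.0, 0.004], [-1.0, -0.008, 0.015], [-0.015, -0.004, -1.0]]
wrist_force: [0.7, -0.1, -0.2]
gripper_width: 0.157
```

```bash
python3 - <<'E'
from h import *
from station import sense
go(.4883,-.0142,.12,-90);print(sense()["ee_rot"].round(4).tolist())
E
```

```text
t 64.95 tcp [0.4695 0.0553 0.2353] psi -89.52 units [ 2.86 -0.71  4.57] w 0.157 F [ 0.7 -0.1 -0.2]
spin 0.06
[[0.0083, -1.0, 0.0038], [-0.9999, -0.0083, 0.015], [-0.015, -0.004, -0.9999]]
```

servo_tool:
  deltas:
    - {"slide": [1, -0.2, 0], "spin": 0}
    - {"slide": [1, -0.3, 0], "spin": 0}
    - {"slide": [0.7, -0.2, 0.2], "spin": 0}
    - {"slide": [0.1, 0, 0.8], "spin": 0}
    - {"slide": [0, 0, 1], "spin": 0}
    - {"slide": [0, 0, 1], "spin": 0}
    - {"slide": [0, 0, 0.8], "spin": 0}
    - {"slide": [0, 0, 0.3], "spin": 0}
    - {"slide": [0, 0, 0], "spin": 0}

```text
time_s: 65.85
tcp_pos: [0.4788, -0.027, 0.1289]
ee_rot: [[-0.003, -1.0, 0.001], [-1.0, 0.003, 0.015], [-0.015, -0.001, -1.0]]
wrist_force: [-0.9, -0.4, -0.9]
gripper_width: 0.155
```

```bash
python3 - <<'E'
from h import *
from station import sense
go(.4883,-.0142,.1,-90);print(sense()["ee_rot"].round(4).tolist()); snap("wrist","w37")
E
```

```text
t 65.85 tcp [ 0.4788 -0.027   0.1289] psi -90.19 units [-0.5  -0.38  1.17] w 0.155 F [-0.9 -0.4 -0.9]
spin -0.02
[[-0.0033, -1.0, 0.0009], [-0.9999, 0.0033, 0.0149], [-0.0149, -0.0009, -0.9999]]
```

View pics/w37.png

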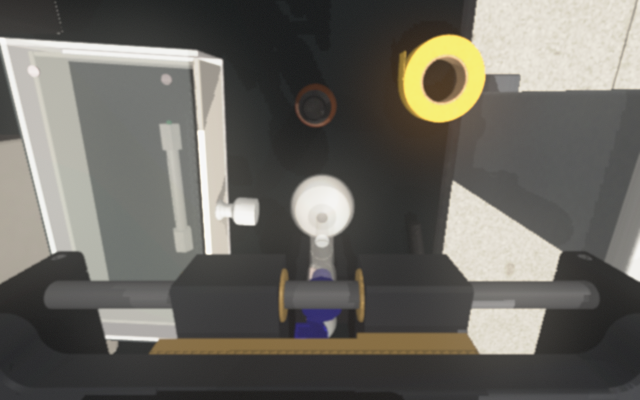

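```bash
python3 - <<'E'
from h import *
c=load("w37.npz"); print(onz(c,(315.5,104),.105).round(4),onz(c,(315.5,106),.06).round(4))
E
```

```text
[ 0.4819 -0.1081  0.105 ] [ 0.4828 -0.1056  0.06  ]
```

servo_tool:
  deltas:
    - {"slide": [-0.3, -0.2, 0.3], "spin": 0}
    - {"slide": [-0.2, -0.2, 0.4], "spin": 0}
    - {"slide": [0, 0, 0.3], "spin": 0}
    - {"slide": [0, 0, 0], "spin": 0}

```text
time_s: 66.3
tcp_pos: [0.4924, -0.0123, 0.1057]
ee_rot: [[-0.002, -1.0, 0.009], [-1.0, 0.002, 0.017], [-0.017, -0.009, -1.0]]
wrist_force: [-0.9, -0.1, -0.3]
gripper_width: 0.151
```

```bash
python3 - <<'E'
from h import *
go(.4883,-.0142,.096,-90)
E
```

```text
t 66.3 tcp [ 0.4924 -0.0123  0.1057] psi -90.13 units [0.08 0.17 0.39] w 0.151 F [-0.9 -0.1 -0.3]
spin -0.02
```

servo_tool:
  deltas:
    - {"slide": [0.08, 0.17, 0.2], "spin": 0}
    - {"slide": [0, 0, 0.12], "spin": 0}
    - {"slide": [0, 0, 0.05], "spin": 0}

```text
time_s: 66.6
tcp_pos: [0.488, -0.0141, 0.0958]
ee_rot: [[-0.002, -1.0, 0.009], [-1.0, 0.002, 0.017], [-0.017, -0.009, -1.0]]
wrist_force: [0.0, -0.1, -0.8]
gripper_width: 0.157
```

```bash
python3 - <<'E'
from h import *
go(.4883,-.0142,.094,-90)
E
```

```text
t 66.6 tcp [ 0.488  -0.0141  0.0958] psi -90.09 units [ 0.01 -0.01  0.07] w 0.157 F [ 0.  -0.1 -0.8]
spin -0.01
```

servo_tool:
  deltas:
    - {"slide": [0, 0, 0.06], "spin": 0}
    - {"slide": [0, 0, 0.05], "spin": 0}

```text
time_s: 66.8
tcp_pos: [0.4885, -0.0145, 0.095]
ee_rot: [[-0.0, -1.0, 0.009], [-1.0, 0.0, 0.015], [-0.015, -0.009, -1.0]]
wrist_force: [-4.2, 2.1, 11.6]
gripper_width: 0.158
```

Contact. Release, rise and look.

servo_tool:
  deltas:
    - {"slide": [0, 0, 0], "spin": 0}
    - {"slide": [0, 0, 0], "spin": 0}
    - {"slide": [0, 0, 0], "spin": 0}
    - {"slide": [0, 0, 0], "spin": 0}
    - {"slide": [0, 0, -0.5], "spin": 0}
    - {"slide": [0, 0, -1], "spin": 0}
    - {"slide": [0, 0, -1], "spin": 0}
    - {"slide": [0, 0, -1], "spin": 0}
    - {"slide": [0, 0, -1], "spin": 0}
    - {"slide": [0, 0, -0.5], "spin": 0}
  gripper: 40

```text
time_s: 67.8
tcp_pos: [0.4861, -0.0171, 0.2223]
ee_rot: [[-0.001, -1.0, 0.004], [-1.0, 0.001, 0.014], [-0.014, -0.004, -1.0]]
wrist_force: [0.8, -1.6, -1.0]
gripper_width: 0.834
```

servo_tool:
  deltas:
    - {"slide": [-1, 0, -1], "spin": 0}
    - {"slide": [-1, 0.5, -1], "spin": 0}
    - {"slide": [-1, 0.5, -1], "spin": 0}
    - {"slide": [-1, 0.5, -0.5], "spin": 0}
    - {"slide": [-1, 0.5, 0], "spin": 0}
    - {"slide": [-1, 0.5, 0], "spin": 0}
    - {"slide": [-1, 0.5, 0], "spin": 0}
    - {"slide": [-0.5, 0, 0], "spin": 0}
    - {"slide": [0, 0, 0], "spin": 0}

```text
time_s: 68.7
tcp_pos: [0.4092, 0.176, 0.318]
ee_rot: [[-0.004, -1.0, 0.009], [-1.0, 0.004, 0.018], [-0.018, -0.009, -1.0]]
wrist_force: [-0.7, -0.8, -0.3]
gripper_width: 0.848
```

```bash
python3 - <<'E'
from h import *
go(.4883,-.0142,.094,-90); snap("wrist","w38"); snap("scene","s38",(170,130,430,300),3); snap("top","t38",(170,155,440,275),2.9)
E
```

```text
t 68.7 tcp [0.4092 0.176  0.318 ] psi -90.22 units [ 7.76 -3.11  8.85] w 0.848 F [-0.7 -0.8 -0.3]
spin -0.03
```

View pics/w38.png

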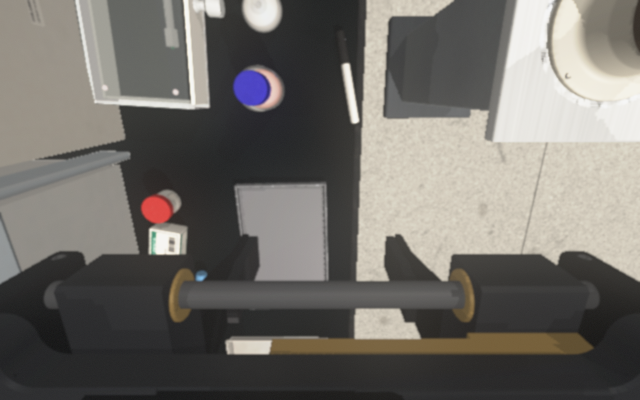

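View pics/s38.png

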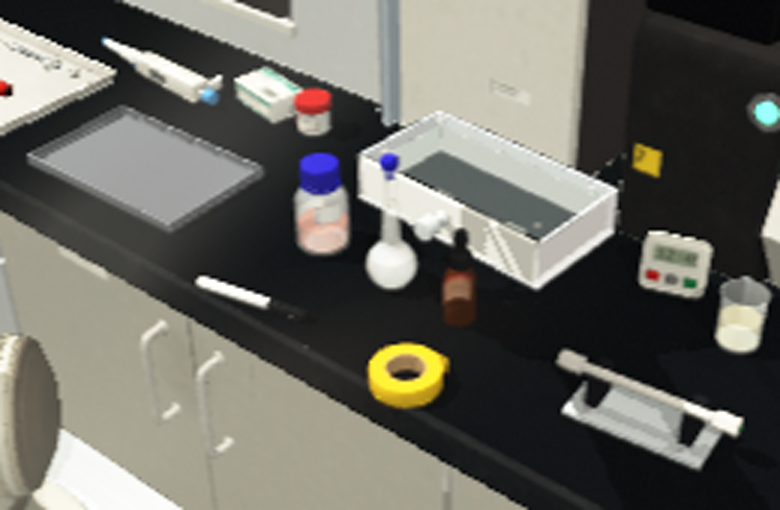

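View pics/t38.png

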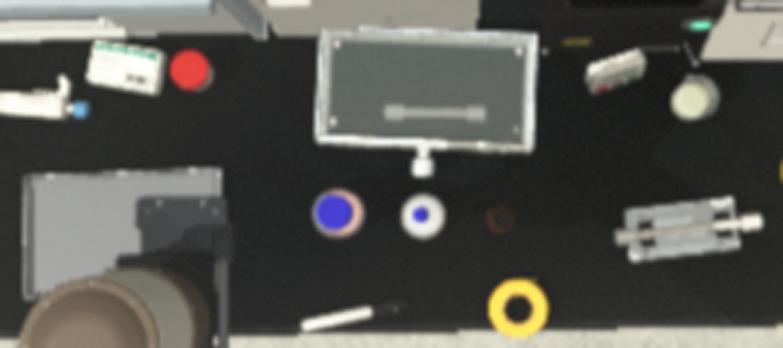

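Everything matches the starting picture. A numeric comparison against it, then hand in.

```bash
python3 - <<'E'
from h import *
from station import sense
for n,a,b in (("top","top0","t38"),("scene","scene0","s38")):
    for q in (a,b):
        c=load(q+".npz");f=c["frame"].astype(int);R,G,B=f[...,0],f[...,1],f[...,2]
        box=(270,215,345,240) if n=="top" else (260,170,340,245)
        print(q,"blue",[x[1] for x in blobs((B>R+60)&(B>G+60),*box)],"amber",[x[1] for x in blobs((R>G+20)&(R>B+20)&(R<150)&(R>45),*((330,218,355,245) if n=="top" else (310,212,335,245)))], "white",[x for x in blobs((f.min(2)>150),*((308,205,324,240) if n=="top" else (305,195,320,215)),amin=15)])
T=load("t38.npz"); f=T["frame"].astype(int); mm=np.zeros(f.shape[:2],np.uint8)
print("col ends",onz(T,(170+617/2.9,155+237/2.9),.043).round(4),onz(T,(170+763/2.9,155+221/2.9),.043).round(4))
s=sense(); print(s["time_s"],s["wrist_force"].round(1))
E
```

```text
top0 blue [[284.5, 227.2], [314.0, 228.7]] amber [[339.5, 231.6]] white [([309, 205, 15, 11, 68], [315.4, 209.6]), ([308, 223, 14, 14, 133], [314.8, 229.4])]
t38 blue [[284.5, 227.8], [314.5, 228.8]] amber [[339.4, 231.7]] white [([309, 205, 15, 11, 68], [315.4, 209.6]), ([309, 223, 14, 14, 131], [315.4, 229.3])]
scene0 blue [[276.6, 187.0], [298.8, 183.3]] amber [[323.1, 229.0]] white [([305, 195, 15, 16, 204], [312.5, 201.5])]
s38 blue [[276.1, 187.4], [299.2, 183.5]] amber [[322.6, 228.8]] white [([305, 195, 15, 16, 203], [312.6, 201.5])]
col ends [ 0.4596 -0.2412  0.043 ] [ 0.4751 -0.4102  0.043 ]
68.85 [0.1 0.4 0.7]
```

```bash
python3 - <<'E'
from station import r
print(r.finish_job())
E
```

```text
the job is handed in; nothing more can be done
None
```

I finished the job and handed it in at about 69 s of the 147 s allowed; the hand-in reports no verdict. I parked the flask, dropper bottle and bottle on the tray, opened the drawer and laid the long column in the saddles. I then shut the drawer and put the three back.

**Bottle, dropper bottle, flask:** in the last pictures all three stand upright. Their pixels match the starting pictures to about 0.6 px, or roughly 2 mm. One wrist-camera estimate put the dropper bottle 2–4 mm off along y; the other views put it within about 2 mm.

**Long column:** it lies in both saddles and along the rest. Its middle is 1 mm off by one view and about 4 mm off by another, against 15 mm allowed. The two readings disagree slightly.

**Drawer and short column:** the knob and the short column show the same pixels as at the start. The last push met the stop at about 7 N.

**Arm:** it is parked clear of everything, with wrist force near zero.

**Not as planned:** the tool slowly tilted while moving, up to about 7°. It came back to nearly upright when I pushed the drawer shut against its stop, before I put the three back.

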